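# Fetch two strap-end templates from behind the finishing bottles

### The arm

A 6-joint arm with a two-finger parallel gripper is mounted at the origin on the work surface. World frame = base frame: x ahead of the robot, y to its left, z up, the work surface at z = 0. Lengths are in mm, angles in rad, forces in N, time in s.
With the tool pointing down it reaches from about 350 to 775 mm from the base axis. Payload 7.3 kg.
Tool frame: the origin (TCP) lies at the very end of the fingers, on their centre line; the grasp point (between the pads) lies 19 mm behind it; x points along the fingers, y is the direction in which the jaws open and shut, and the axes are right-handed (so a half turn about x gives the same grasp; the last joint's range is limited). The gripper opens to 92 mm and grips with 3 to 60 N. Pads are 19 mm wide; open, the fingers measure 130 mm over their backs; the gripper's body (75 mm by 190 mm) begins 47 mm behind the grasp point.
Start: joints at [-0.146, 0.342, 1.524, -0, 1.275, -0.146], TCP at [525.022, 0.019, 188.641] pointing down, gripper open.
Joint ranges: [-2.53, 2.53], [-0.77, 2.02], [0.04, 2.7], [-1, 4.14], [0.28, 2.66], [-3.11, 3.11]. Speed limits (rad/s): [2.57, 2.57, 3.14, 3.14, 3.14, 3.14].

### API

Orientations are given as [roll, pitch, yaw] about the fixed x, y, z axes, in that order (R = Rz(yaw) Ry(pitch) Rx(roll)).
In Python, from plant import bot gives the robot as it stands.
- The arm moves only by the tool step_arm, never from a script. Its argument "targets" is a list that holds one entry, the list of rows, each a list of 4 numbers: the shift along the tool's x, y, z in m, then the turn about the tool's x in degrees. A call has exactly 5 rows; each row is the pose to reach, as a shift and turn from the pose measured when the call began, along the tool's axes at that moment; what a row does not reach only later rows make up. A row lasts 1/12 s, in which the tool goes at most 41.7 mm and 7.16 degrees, less where a joint would pass 70% of its speed; a pose out of reach is approached as far as the arm can. A call with a gripper value outside its range is refused whole. "jaw" is the closure, from 0 (fully open) to 1 (shut), set as the call begins (left out, the last holds). The fingers move at their own pace and stop on an object; the grip force is fixed at half the most. Time passes only in rows, so rows that repeat a pose let the fingers close, or fill a call up. It gives the time, the measured TCP pose, the force and the opening at its end, in the units of the state.
- bot.get_obs(): the state, without advancing time (a new reading comes with each control period).
- bot.capture(name): name is "scene" or "side" or "wrist"; returns a dict with "color" (384x512x3 uint8, red, green, blue), "depth" (384x512 float32, mm along the optical axis (not along the pixel's ray), 0 where there is no reading), "fov_y" (degrees; the focal length in pixels is half the picture's height over the tangent of half this angle, whatever the lens; pixels are square), "cx", "cy" (the principal point, pixels), "rvec" (rotation vector, rad) and "tvec" (3), from world to camera coordinates, as OpenCV has them. Camera axes: x right, y down, z forward; pixel columns grow to the right and rows downward; lengths in mm; the calibration is good to about 2 mm. A picture is of the moment at which its call begins.
- bot.close_job(): hands the job in, once; it reports no verdict.
The state is a dict: "time": time; "joint_positions": joint angles; "dq": joint speeds; "tau": joint torques, N m; "tool_pos": TCP position; "tcp_rot": TCP orientation; "contact_force": force on the tool from outside, world axes, zero at the start; "moment": the same for the moment, N m; "grip_width": finger opening in mm.
Only numpy, scipy, OpenCV 4.12 (cv2) and the standard library are available. Lean on these libraries where they do the work, as an engineer would, in place of code of your own. Each camera call takes 0.05 s, during which the arm holds its last target. There are 200 camera calls.

### The job

The orange pointed template and the green round-ended template are wanted for marking out, but each lies in the rack behind a bottle or can: first move only the two that stand in front of them onto the drip tray, upright. Then lay the two templates flat on the sloping marking board, side by side, square butt ends against the cleat and shaped ends uphill, the orange pointed one on the left half and the green round one on the right half as seen from the robot. Finally put each of the two containers back upright where it stood, leaving the third container and the blue forked template alone.

Things in the scene. Friction and masses are not known exactly. Their poses are not given: they have to be found in the camera images.
- pointed_template: Orange plastic template, a flat plate 80 long, 50 wide, 12 thick (mm), sides straight for 55 mm from its square butt, the last 25 mm tapering to a point. Origin: underside, middle of the butt edge; x along the centre line to the shaped end, z up. 55 g. Starts lying in the rack behind a container, x to the robot's left.
- round_template: Green plastic template, a flat plate 80 long, 50 wide, 12 thick (mm), sides straight for 55 mm from its square butt, the last 25 mm a half circle. Origin: underside, middle of the butt edge; x along the centre line to the shaped end, z up. 55 g. Starts lying in the rack behind a container, x to the robot's left.
- forked_template: Blue plastic template, a flat plate 80 long, 50 wide, 12 thick (mm), sides straight for 55 mm from its square butt, the last 24 mm a fork of two square prongs. Origin: underside, middle of the butt edge; x along the centre line to the shaped end, z up. 55 g. Starts lying in the rack behind a container, x to the robot's left. Not wanted: it stays.
- amber_bottle: Amber glass dye bottle with a white and red label and black cap, 60 mm in diameter, 146 mm tall; its top 30 mm is a round cap 32 mm in diameter, to be gripped from above. Origin: centre of the underside, z up. About 0.3 kg. Starts standing in the rack's front row, about 8 mm in front of a template, whose nearest container it is.
- white_bottle: White plastic bottle with a blue label and red cap, 60 mm in diameter, 142 mm tall; its top 30 mm is a round cap 32 mm in diameter, to be gripped from above. Origin: centre of the underside, z up. About 0.3 kg. Starts standing in the rack's front row, about 8 mm in front of a template, whose nearest container it is.
- oil_can: Green painted metal oil can with a yellow band, a cone top and brass cap, 60 mm in diameter, 150 mm tall; its top 30 mm is a round cap 32 mm in diameter, to be gripped from above. Origin: centre of the underside, z up. About 0.3 kg. Starts standing in the rack's front row, about 8 mm in front of a template, whose nearest container it is.
- rack: Fixed shallow plywood tray, 200 mm (x, away from the robot) by 310 mm (y), rim 6 mm thick, 18 mm high, inner floor 6 mm above the bench. Origin: centre of underside. Three lanes 98 mm apart along y, each with a container in front (x about -43 mm) and a template behind it (its centre line at x about +27 mm).
- slope_board: Fixed white board (flush brown card up top) rising away from the robot at 0.30 rad, beside the rack. Origin: on its face, at the middle of the cleat's uphill foot, 24 mm above the bench; x uphill along the face, y left along the cleat, z out of the face. Face 230 mm (x) by 220 mm (y); dark cleat on the low edge 12 mm high. Templates against it have origin x = 0, suitably y = +48, -48 mm.
- tray: Fixed shallow grey drip tray on the other side of the rack from the sloping board, 170 mm (x) by 230 mm (y), rim 4 mm thick and 14 mm high, inner floor 4 mm above the bench. Origin: centre of its underside. Two containers fit at y = +52 and -52 mm.
Not all that is in view belongs to the job. There is more than one size of the round_template; the one meant has the size given above.

How it is judged:
By the outcome, as a careful person would: the job done as asked, in the order asked, and still so for the second after the job is handed in, with the robot touching nothing.
It also fails if it takes over 134 s, if anything falls off the work surface, if the arm or the gripper's body presses on something with over 40 N, if the wrist force passes 120 N, or if a joint passes its speed limit or range.

## Working session

There is one attempt and no reset: what is moved stays moved. The work goes in short steps, Python scripts to look and compute and a tool call to move; the robot and the scene stay as the last step left them, time stands still between calls to the robot, and variables do not carry over. Pictures are saved under pics/ and viewed, about 12 in all and at most 16, crops included, and the job is handed in when it is done.

Besides the shell and the picture viewer there is one more tool, called after "Request:" by a JSON object that holds its "name" and its "arguments". step_arm: Moves the arm, as the interface text tells. Its arguments: {"type":"object","properties":{"targets":{"type":"array","items":{"type":"array","items":{"type":"array","items":{"type":"number"}}}},"jaw":{"type":"number"}},"required":["targets"]}

```bash
mkdir -p pics; ls; cat > h.py <<'E'
import numpy as np, cv2, pickle
from plant import bot
from scipy.spatial.transform import Rotation as R
def cap(n,tag):
    d=bot.capture(n); pickle.dump(d,open(f'pics/{tag}.pkl','wb'))
    cv2.imwrite(f'pics/{tag}.png',d['color'][:,:,::-1]); return d
def load(tag): return pickle.load(open(f'pics/{tag}.pkl','rb'))
def cam(d):
    f=d['color'].shape[0]/2/np.tan(np.radians(d['fov_y'])/2)
    return f,R.from_rotvec(np.ravel(d['rvec'])).as_matrix(),np.ravel(d['tvec'])
def pix(d,u,v,z=None):
    f,M,t=cam(d); ray=np.array([(u-d['cx'])/f,(v-d['cy'])/f,1.])
    if z is None:
        dd=d['depth'][int(round(v)),int(round(u))]; return M.T@(ray*dd-t)
    o=-M.T@t; r=M.T@ray; return o+r*(z-o[2])/r[2]
def cloud(d):
    f,M,t=cam(d); v,u=np.mgrid[0:d['depth'].shape[0],0:d['depth'].shape[1]]
    z=d['depth']; P=np.stack([(u-d['cx'])/f*z,(v-d['cy'])/f*z,z],-1)
    return (P-t)@M
def proj(d,p):
    f,M,t=cam(d); c=M@np.asarray(p,float)+t; return c[:2]/c[2]*f+[d['cx'],d['cy']]
E
python3 - <<'E'
from h import *
a=cap('scene','s0'); b=cap('side','d0'); c=cap('wrist','w0')
for d in(a,b,c): f,M,t=cam(d); print(f,d['cx'],d['cy'],-M.T@t, M[2])
print(bot.get_obs())
cv2.imwrite('pics/sd0.png',np.hstack([cv2.resize(x['color'][:,:,::-1],(400,300)) for x in(b,c)]))
big=cv2.resize(a['color'][:,:,::-1],(800,600),interpolation=cv2.INTER_CUBIC);cv2.imwrite('pics/s0b.png',big)
E
```

```text
pics
453.68997437411423 254.9883285134515 185.06527677552756 [1162.94633267  387.37233973  687.33740126] [-0.70350467 -0.36318485 -0.61088292]
405.76924843911695 255.55410686006815 191.3084474248727 [ 183.19375673 -764.02739557  763.59039847] [ 0.25931766  0.70716709 -0.65777584]
274.30996907856826 257.2726413977921 187.77954911870663 [524.69659532  75.65387551 384.9285024 ] [-0.00111193 -0.27559672 -0.9612727 ]
{'time': 0.15, 'joint_positions': array([-1.45988129e-01,  3.42583116e-01,  1.52479941e+00, -2.57416739e-05,
        1.27543844e+00, -1.46012092e-01]), 'dq': array([ 3.05401406e-04, -1.97000553e-03, -1.42966268e-03, -4.79799690e-04,
        9.93051474e-04, -1.05541551e-05]), 'tau': array([ 7.52666965e-04, -4.31470585e+01, -2.44352603e+01,  7.18239485e-02,
        5.38185902e-02, -1.32920518e-04]), 'tool_pos': array([5.24633840e+02, 7.34629952e-02, 1.88093410e+02]), 'tcp_rot': array([-1.69676919,  1.56956776,  3.01565126]), 'contact_force': array([-1.0812886 ,  0.32367653,  0.51205742]), 'moment': array([-0.05787445, -0.02274721, -0.00229818]), 'grip_width': 91.7802793753912}
```

View pics/s0b.png

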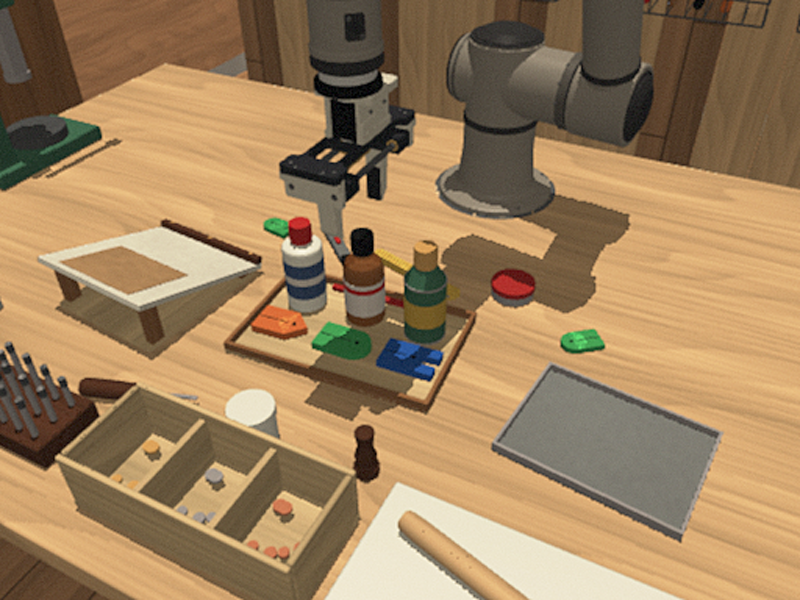

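View pics/sd0.png

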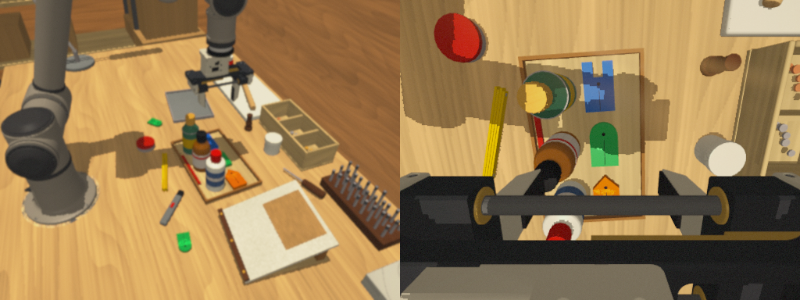

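White, amber and can stand in front of orange, green and blue; the tray is at robot-left (+y), the board at robot-right (−y). The scene view shows caps at about (300,222), (362,236) and (427,247), in 800-wide pixels. Next I'll measure.

```bash
cat > m.py <<'E'
from h import *
d=load('s0'); P=cloud(d); C=d['color'].astype(int); s=.64
hsv=cv2.cvtColor(d['color'],cv2.COLOR_RGB2HSV)
for n,(u,v) in dict(white=(300,222),amber=(362,236),can=(427,247)).items():
    u,v=int(u*s),int(v*s); W=np.s_[v-12:v+14,u-14:u+14]; p=P[W].reshape(-1,3); p=p[(d['depth'][W].ravel()>0)&(p[:,2]>100)]
    zt=np.percentile(p[:,2],97); q=p[p[:,2]>zt-4]; print(n,'top',zt.round(1),'minmax mid',((q.min(0)+q.max(0))/2).round(1),'ext',np.ptp(q,axis=0).round(1))
for n,(u,v,w,h) in dict(orange=(279,322,36,26),green=(342,340,36,26),blue=(411,360,40,26)).items():
    u,v,w,h=[int(a*s) for a in(u,v,w,h)]; W=np.s_[v-h:v+h,u-w:u+w]; p=P[W].reshape(-1,3); H=hsv[W].reshape(-1,3)
    hr={'orange':(3,14),'green':(55,80),'blue':(100,125)}[n]
    k=(H[:,0]>=hr[0])&(H[:,0]<=hr[1])&(H[:,1]>150)&(p[:,2]>13)&(p[:,2]<24); q=p[k]
    r=cv2.minAreaRect(q[:,:2].astype(np.float32)); print(n,k.sum(),'z',np.median(q[:,2]).round(1),'rect',np.round(r[0],1),np.round(r[1],1),round(r[2],1),'min',q.min(0).round(),'max',q.max(0).round())
print('rack rim corners z18');
for u,v in((228,345),(430,402),(474,316),(276,274)): print(pix(d,u*s,v*s,18).round(1))
print('tray corners z14')
for u,v in((551,367),(720,433),(683,530),(495,444)): print(pix(d,u*s,v*s,14).round(1))
# board plane
m=np.zeros(P.shape[:2],np.uint8); cv2.fillPoly(m,[(np.array([(60,262),(160,234),(240,266),(140,297)])*s).astype(int)],1)
q=P[(m>0)&(d['depth']>0)]; c=q.mean(0); n=np.linalg.svd(q-c,full_matrices=False)[2][2]; n*=np.sign(n[2]); print('board n',n.round(4),'tilt',np.arccos(n[2]),'c',c.round(1),'res',np.std((q-c)@n))
for u,v in((162,222),(260,262),(40,260),(136,305),(160,228),(255,268)): print((u,v),pix(d,u*s,v*s).round(1))
E
python3 m.py
```

```text
white top 274.3 minmax mid [600.7  -1.1 283. ] ext [24.9 22.  23.3]
amber top 246.4 minmax mid [576.4   9.6 250.1] ext [ 6.1  1.8 14.7]
can top 157.2 minmax mid [453.4  60.7 155.5] ext [33.3 30.4  4.4]
orange 502 z 17.9 rect [ 537.7 -154.5] [96.6 93. ] 48.4 min [ 495. -184.   13.] max [605. -90.  22.]
green 152 z 17.7 rect [530.9 -28.2] [53.9 77.8] 3.9 min [504. -69.  13.] max [559.  11.  21.]
blue 609 z 17.6 rect [521.   71.3] [53.4 79.5] 4.6 min [493.  31.  13.] max [551. 112.  21.]
rack rim corners z18
[ 612.3 -168.1   18. ]
[585.4 132.5  18. ]
[401.  118.5  18. ]
[ 442.5 -203.9   18. ]
tray corners z14
[450.9 251.1  14. ]
[471.8 470.6  14. ]
[631.2 453.   14. ]
[609.8 230.4  14. ]
board n [-0.2982  0.0309  0.954 ] tilt 0.30446567458716967 c [ 551.5 -354.8   60.9] res 0.8558610036901305
(162, 222) [ 420.9 -454.3   34.4]
(260, 262) [ 432.1 -241.6   23. ]
(40, 260) [ 643.3 -474.    89.4]
(136, 305) [ 662.9 -268.6   91.4]
(160, 228) [ 428.5 -454.1   26.6]
(255, 268) [ 443.8 -243.8   18. ]
```

```bash
python3 - <<'E'
from h import *
a=load('d0')['color'][:,:,::-1]
cv2.imwrite('pics/c1.png',np.vstack([cv2.resize(a[140:356,210:440],(640,600),interpolation=cv2.INTER_CUBIC)]))
E
```

```text
(no output)
```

View pics/c1.png

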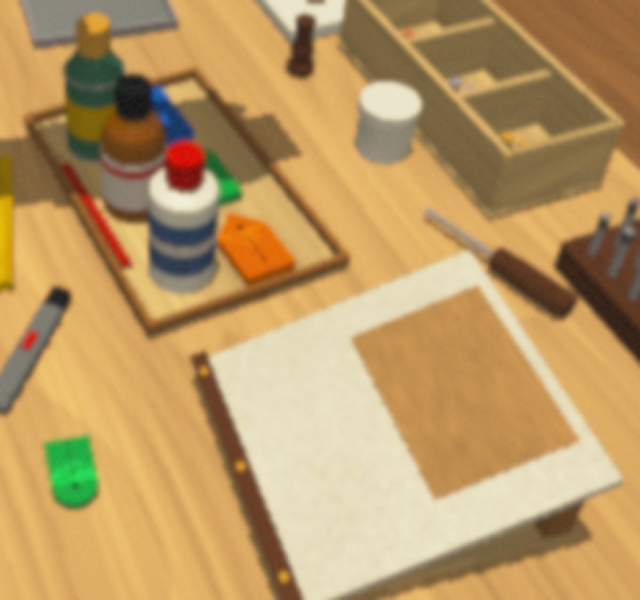

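```bash
cat >> h.py <<'E'
def st():
    o=bot.get_obs(); M=R.from_euler('xyz',o['tcp_rot']).as_matrix()
    print('t',o['time'],'tcp',np.round(o['tool_pos'],1),'w',round(o['grip_width'],1),'F',np.round(o['contact_force'],1),'q',np.round(o['joint_positions'],2))
    print('yaw of jaw',round(np.degrees(np.arctan2(M[1,1],M[0,1])),2),'x',M[:,0].round(4))
    return o,M
def go(*p):
    o,M=st()
    for q in p: print(q,'->',(M.T@(np.array(q[:3])-o['tool_pos'])/1000).round(4))
E
python3 - <<'E'
from h import *
go((500,-120,230))
o,M=st(); print(M.round(3))
E
```

```text
t 0.15 tcp [5.246e+02 1.000e-01 1.881e+02] w 91.8 F [-1.1  0.3  0.5] q [-0.15  0.34  1.52 -0.    1.28 -0.15]
yaw of jaw 0.0 x [-1.2e-03  2.0e-04 -1.0e+00]
(500, -120, 230) -> [-0.0419 -0.0247  0.1201]
t 0.15 tcp [5.246e+02 1.000e-01 1.881e+02] w 91.8 F [-1.1  0.3  0.5] q [-0.15  0.34  1.52 -0.    1.28 -0.15]
yaw of jaw 0.0 x [-1.2e-03  2.0e-04 -1.0e+00]
[[-0.001  1.     0.   ]
 [ 0.     0.    -1.   ]
 [-1.    -0.001 -0.   ]]
```

Request:
{"name": "step_arm", "arguments": {"targets": [[[-0.015,-0.01,0.03,0],[-0.03,-0.02,0.065,0],[-0.045,-0.025,0.1,0],[-0.05,-0.025,0.13,0],[-0.05,-0.025,0.13,0]]], "jaw": 0.3}}

```text
time: 0.57
tool_pos: [500.0, -135.0, 239.4]
tcp_rot: [0.388, 1.567, -1.187]
contact_force: [-0.5, 0.5, 0.7]
grip_width: 65.8
```

```bash
python3 - <<'E'
from h import *
st(); w=cap('wrist','w1')
cv2.imwrite('pics/w1b.png',cv2.resize(w['color'][:,:,::-1],(800,600),interpolation=cv2.INTER_CUBIC))
E
```

```text
t 0.5667 tcp [ 500.  -135.   239.4] w 65.8 F [-0.5  0.5  0.7] q [-0.41  0.29  1.45 -0.    1.39 -0.41]
yaw of jaw -0.25 x [ 0.0012 -0.0031 -1.    ]
```

View pics/w1b.png

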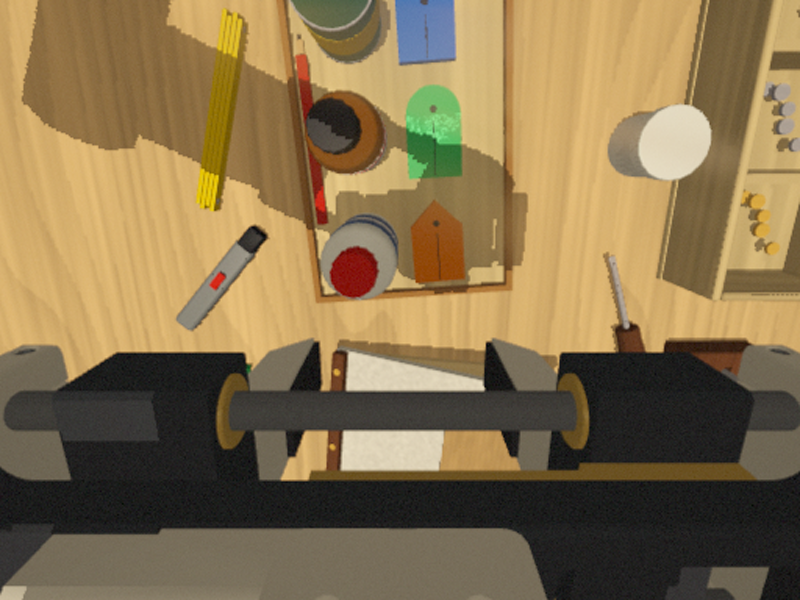

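The wrist view shows everything clearly: white cap (354,271), amber cap (334,125), orange (437,243), green (434,132).

```bash
cat > m2.py <<'E'
from h import *
d=load('w1'); s=.64; P=cloud(d)
for n,u,v,z in(('white',354,271,148),('amber',334,125,152)): print(n,pix(d,u*s,v*s,z).round(1),'depth',pix(d,u*s,v*s).round(1))
hsv=cv2.cvtColor(d['color'],cv2.COLOR_RGB2HSV)
for n,(x0,x1,y0,y1),hr in(('orange',(405,470,195,290),(3,16)),('green',(400,470,80,185),(50,80))):
    m=np.zeros(hsv.shape[:2],bool); m[int(y0*s):int(y1*s),int(x0*s):int(x1*s)]=1
    m&=(hsv[...,0]>=hr[0])&(hsv[...,0]<=hr[1])&(hsv[...,1]>140)
    v,u=np.nonzero(m); q=np.array([pix(d,a,b,18) for a,b in zip(u,v)])
    print(n,m.sum(),'zdepth',np.median(P[m][:,2]).round(1)); r=cv2.minAreaRect(q[:,:2].astype(np.float32)); print(np.round(r[0],1),np.round(r[1],1),round(r[2],2)); print(cv2.boxPoints(r).round(1).tolist())
for u,v in((436,201),(412,282),(466,279),(407,178),(462,176),(434,85)): print((u,v),pix(d,u*s,v*s,18).round(1))
print('rack'); 
for u,v in((318,300),(512,290),(513,100),(300,100)): print(pix(d,u*s,v*s,18).round(1))
E
python3 m2.py
```

```text
white [ 467.  -126.1  148. ] depth [ 467.1 -126.   148.6]
amber [458.5 -32.4 152. ] depth [458.8 -32.6 154.1]
orange 1503 zdepth 18.6
[ 535.8 -131.9] [52.7 89.8] 5.19
[[505.5, -89.5999984741211], [513.5999755859375, -179.0], [566.0999755859375, -174.1999969482422], [558.0, -84.80000305175781]]
green 353 zdepth 18.8
[528.6 -46.1] [31.5 56.8] 72.4
[[496.79998779296875, -52.5], [550.9000244140625, -69.69999694824219], [560.5, -39.70000076293945], [506.29998779296875, -22.5]]
(436, 201) [533.  -88.3  18. ]
(412, 282) [ 510.2 -168.2   18. ]
(466, 279) [ 564.5 -165.4   18. ]
(407, 178) [505.3 -66.9  18. ]
(462, 176) [557.1 -65.4  18. ]
(434, 85) [529.5  12.9  18. ]
rack
[ 414.3 -186.6   18. ]
[ 611.6 -177.1   18. ]
[6.007e+02 3.000e-01 1.800e+01]
[409.4   1.2  18. ]
```

Request:
{"name": "step_arm", "arguments": {"targets": [[[0.02,-0.033,-0.009,0],[0.05,-0.033,-0.009,0],[0.085,-0.033,-0.009,0],[0.116,-0.033,-0.009,0],[0.116,-0.033,-0.009,0]]]}}

```text
time: 1.03
tool_pos: [462.5, -120.5, 117.0]
tcp_rot: [-1.955, 1.559, 2.754]
contact_force: [-1.2, -0.7, -0.4]
grip_width: 64.3
```

Request:
{"name": "step_arm", "arguments": {"targets": [[[0,0,0,0],[0,0,0,0],[0,0,0,0],[0,0,0,0],[0,0,0,0]]], "jaw": 0.9}}

```text
time: 1.45
tool_pos: [463.4, -120.7, 118.3]
tcp_rot: [-1.952, 1.562, 2.758]
contact_force: [0.1, -0.1, 0.2]
grip_width: 35.6
```

```bash
python3 - <<'E'
from h import *
st()
a=cap('scene','s1'); cv2.imwrite('pics/s1b.png',cv2.resize(a['color'][120:250,130:330,::-1],(800,520),interpolation=cv2.INTER_CUBIC))
d=cap('side','d1')
# tray via side & scene rim: fit colour
for n in('s0','d0'):
    d=load(n);P=cloud(d);k=(P[...,0]>430)&(P[...,0]<660)&(P[...,1]>215)&(P[...,1]<490)&(P[...,2]>-3)&(P[...,2]<20)&(d['depth']>0)
    hsv=cv2.cvtColor(d['color'],cv2.COLOR_RGB2HSV); k&=hsv[...,1]<60
    r=cv2.minAreaRect(P[k][:,:2].astype(np.float32)); print(n,k.sum(),r)
E
```

```text
t 1.45 tcp [ 463.4 -120.7  118.3] w 35.6 F [ 0.1 -0.1  0.2] q [-0.41  0.34  1.74 -0.    1.07 -0.41]
yaw of jaw -0.18 x [-0.0086  0.0035 -1.    ]
s0 8978 ((532.6475219726562, 349.84368896484375), (229.65155029296875, 188.82723999023438), 83.3890609741211)
d0 1511 ((538.0823974609375, 348.54205322265625), (237.32333374023438, 166.35110473632812), 82.72431945800781)
```

Request:
{"name": "step_arm", "arguments": {"targets": [[[-0.003,0.003,0,0],[-0.003,0.003,0,0],[-0.003,0.003,0,0],[-0.003,0.003,0,0],[-0.003,0.003,0,0]]]}}

```text
time: 1.97
tool_pos: [466.0, -120.7, 120.7]
tcp_rot: [-1.956, 1.56, 2.753]
contact_force: [0.0, -0.5, 0.7]
grip_width: 9.3
```

View pics/s1b.png

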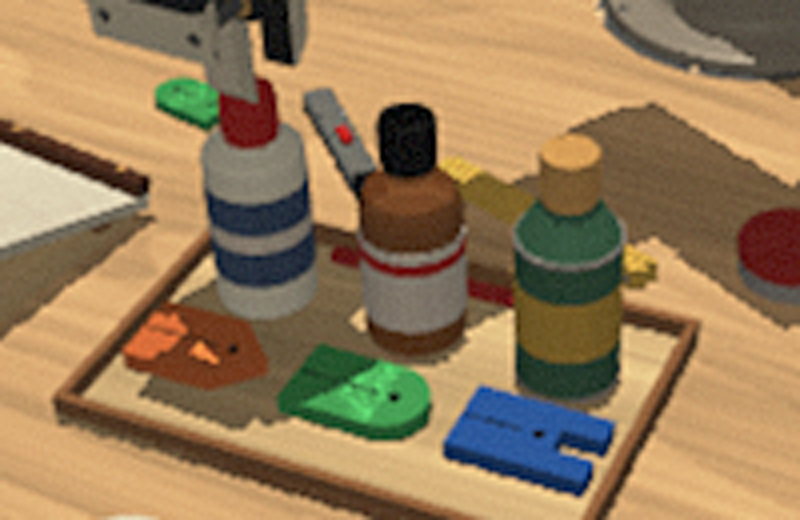

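```bash
python3 - <<'E'
from h import *
o,M=st(); a=cap('scene','s2'); b=cap('side','d2')
ims=[]
for d,t in((a,'s'),(b,'d')):
    p=proj(d,o['tool_pos']); q=proj(d,(467,-126,148)); print(t,p.round(1),q.round(1))
    im=d['color'][:,:,::-1].copy(); u,v=q.astype(int)
    c=im[v-40:v+50,u-50:u+50]; ims.append(cv2.resize(c,(400,360),interpolation=cv2.INTER_CUBIC)); print('crop origin',u-50,v-40)
cv2.imwrite('pics/z2.png',np.hstack(ims))
E
```

```text
t 1.9667 tcp [ 466.  -120.7  120.7] w 9.3 F [ 0.  -0.5  0.7] q [-0.41  0.34  1.73 -0.    1.08 -0.41]
yaw of jaw -0.19 x [-0.0096  0.0039 -0.9999]
s [196.  153.8] [192.6 143.2]
crop origin 142 103
d [274.4 201. ] [276.  193.5]
crop origin 225 153
```

View pics/z2.png

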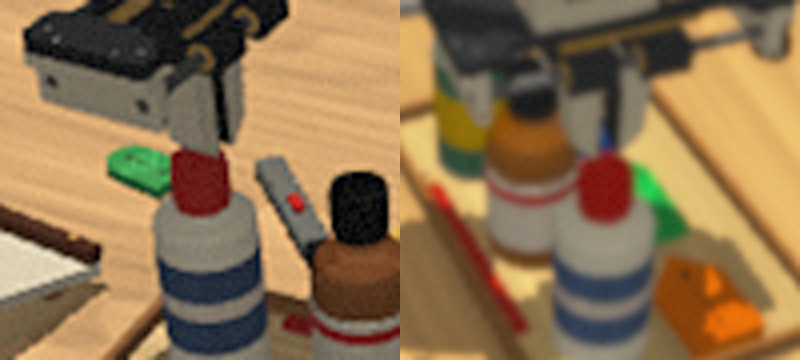

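```bash
python3 - <<'E'
from h import *
for t,p in(('s0',(525,0)),('d0',(525,0)),('s1',(463,-121)),('s2',(466,-121)),('d2',(466,-121))):
    d=load(t);P=cloud(d); hsv=cv2.cvtColor(d['color'],cv2.COLOR_RGB2HSV)
    k=(abs(P[...,0]-p[0])<65)&(abs(P[...,1]-p[1])<16)&(P[...,2]>110)&(d['depth']>0)&(hsv[...,1]<110)
    q=P[k]; print(t,len(q)); i=np.argsort(q[:,2])[:60:10]; print(q[i].round().tolist())
E
```

```text
s0 1956
[[573.0, 9.0, 227.0], [474.0, 9.0, 230.0], [475.0, 9.0, 232.0], [582.0, 11.0, 235.0], [477.0, -10.0, 236.0], [578.0, 11.0, 237.0]]
d0 1017
[[571.0, -4.0, 225.0], [573.0, -11.0, 229.0], [569.0, -0.0, 232.0], [570.0, -5.0, 234.0], [574.0, -13.0, 236.0], [572.0, -11.0, 237.0]]
s1 1725
[[488.0, -118.0, 110.0], [485.0, -118.0, 111.0], [474.0, -111.0, 112.0], [492.0, -129.0, 112.0], [491.0, -127.0, 112.0], [465.0, -106.0, 113.0]]
s2 1686
[[492.0, -137.0, 110.0], [476.0, -110.0, 111.0], [488.0, -113.0, 111.0], [488.0, -121.0, 112.0], [481.0, -114.0, 112.0], [485.0, -112.0, 113.0]]
d2 1283
[[439.0, -124.0, 110.0], [440.0, -126.0, 111.0], [484.0, -136.0, 112.0], [455.0, -108.0, 113.0], [452.0, -115.0, 114.0], [440.0, -126.0, 115.0]]
```

```bash
python3 - <<'E'
from h import *
d=load('s0')
for z in(188,210,227): print(z,(proj(d,(572,0,z))/.64).round(), (proj(d,(478,0,z))/.64).round())
P=cloud(d)
for v in range(120,176,4):
  u0=int(220-(170-v)*.3)
  print(v,[ (u,P[v,u].round().astype(int).tolist()) for u in (205,211,217)])
E
```

```text
188 [338. 262.] [375. 225.]
210 [337. 247.] [374. 210.]
227 [336. 235.] [374. 199.]
120 [(205, [618, 15, 318]), (211, [618, 27, 321]), (217, [612, 35, 320])]
124 [(205, [611, 10, 306]), (211, [611, 22, 309]), (217, [612, 34, 312])]
128 [(205, [611, 9, 298]), (211, [612, 22, 301]), (217, [612, 34, 305])]
132 [(205, [589, -7, 274]), (211, [613, 22, 294]), (217, [611, 33, 296])]
136 [(205, [589, -7, 266]), (211, [589, 5, 269]), (217, [577, 10, 264])]
140 [(205, [587, -9, 256]), (211, [591, 6, 262]), (217, [579, 10, 256])]
144 [(205, [587, -10, 247]), (211, [587, 3, 251]), (217, [577, 9, 246])]
148 [(205, [587, -11, 238]), (211, [589, 3, 243]), (217, [579, 10, 239])]
152 [(205, [297, -213, -1]), (211, [308, -186, 13]), (217, [578, 9, 230])]
156 [(205, [451, -107, 110]), (211, [319, -179, 8]), (217, [320, -160, 15])]
160 [(205, [458, -104, 104]), (211, [327, -175, 1]), (217, [335, -151, 14])]
164 [(205, [459, -104, 93]), (211, [342, -166, 1]), (217, [348, -143, 12])]
168 [(205, [463, -102, 86]), (211, [359, -156, 2]), (217, [351, -143, 1])]
172 [(205, [465, -102, 75]), (211, [375, -146, 2]), (217, [365, -134, 0])]
```

```bash
python3 - <<'E'
from h import *
d=load('s2');P=cloud(d)
for u in(191,193,195,197): print(u,[(v,P[v,u].round().astype(int).tolist(),d['color'][v,u].tolist()) for v in range(134,146,2)])
d=load('d2');P=cloud(d)
for u in(269,272,275): print(u,[(v,P[v,u].round().astype(int).tolist(),d['color'][v,u].tolist()) for v in range(182,196,2)])
E
```

```text
191 [(134, [490, -111, 188], [117, 108, 92]), (136, [487, -113, 181], [119, 109, 93]), (138, [487, -114, 176], [121, 112, 95]), (140, [488, -114, 171], [102, 87, 74]), (142, [463, -133, 147], [97, 17, 8]), (144, [472, -127, 149], [103, 27, 19])]
193 [(134, [482, -112, 184], [112, 105, 88]), (136, [483, -111, 180], [108, 100, 86]), (138, [484, -111, 175], [109, 102, 87]), (140, [483, -112, 169], [104, 97, 83]), (142, [461, -129, 147], [106, 29, 26]), (144, [471, -122, 149], [104, 25, 26])]
195 [(134, [474, -112, 179], [98, 95, 77]), (136, [475, -112, 175], [106, 101, 86]), (138, [477, -111, 171], [115, 107, 91]), (140, [477, -111, 166], [105, 106, 89]), (142, [478, -111, 162], [99, 49, 39]), (144, [467, -120, 148], [105, 26, 24])]
197 [(134, [461, -116, 171], [8, 12, 12]), (136, [461, -116, 166], [2, 2, 5]), (138, [464, -115, 163], [115, 91, 60]), (140, [256, -265, 0], [159, 110, 73]), (142, [458, -120, 148], [94, 12, 17]), (144, [465, -116, 148], [97, 25, 23])]
269 [(182, [447, -131, 192], [136, 127, 107]), (184, [447, -132, 188], [134, 125, 105]), (186, [447, -131, 181], [134, 125, 105]), (188, [447, -132, 175], [130, 119, 98]), (190, [482, -48, 91], [107, 92, 78]), (192, [482, -49, 85], [101, 73, 66]), (194, [481, -51, 80], [119, 71, 53])]
272 [(182, [454, -132, 191], [135, 126, 107]), (184, [455, -130, 183], [133, 126, 104]), (186, [454, -132, 180], [136, 127, 107]), (188, [455, -130, 172], [131, 124, 102]), (190, [454, -133, 168], [131, 121, 102]), (192, [460, -118, 149], [124, 77, 69]), (194, [458, -125, 148], [126, 21, 20])]
275 [(182, [462, -130, 187], [86, 82, 73]), (184, [540, 47, 18], [75, 74, 79]), (186, [537, 41, 17], [72, 81, 108]), (188, [533, 30, 19], [61, 73, 101]), (190, [534, 32, 10], [92, 67, 81]), (192, [467, -120, 147], [123, 42, 35]), (194, [464, -127, 148], [128, 25, 19])]
```

The fingertips are really about 38 mm above the reported TCP: both cameras agree, and the jaws closed just above the cap. I'll allow for this offset from here on.

Request:
{"name": "step_arm", "arguments": {"targets": [[[0,0,0.005,0],[0,0,0.005,0],[0,0,0.005,0],[0,0,0.005,0],[0,0,0.005,0]]], "jaw": 0.35}}

```text
time: 2.48
tool_pos: [465.9, -125.7, 120.6]
tcp_rot: [-1.958, 1.56, 2.751]
contact_force: [0.3, -0.2, 0.1]
grip_width: 37.5
```

Request:
{"name": "step_arm", "arguments": {"targets": [[[0.012,0,0,0],[0.022,0,0,0],[0.032,0,0,0],[0.036,0,0,0],[0.036,0,0,0]]]}}

```text
time: 2.9
tool_pos: [464.9, -125.2, 83.9]
tcp_rot: [-1.965, 1.558, 2.744]
contact_force: [-0.5, 0.1, 0.1]
grip_width: 59.4
```

Request:
{"name": "step_arm", "arguments": {"targets": [[[0,0,0,0],[0,0,0,0],[0,0,0,0],[0,0,0,0],[0,0,0,0]]], "jaw": 0.9}}

```text
time: 3.32
tool_pos: [465.2, -125.3, 84.2]
tcp_rot: [-1.963, 1.559, 2.746]
contact_force: [1.0, 0.2, 1.8]
grip_width: 31.5
```

Request:
{"name": "step_arm", "arguments": {"targets": [[[0,0,0,0],[0,0,0,0],[0,0,0,0],[0,0,0,0],[0,0,0,0]]]}}

```text
time: 3.73
tool_pos: [465.2, -125.4, 84.3]
tcp_rot: [-1.962, 1.559, 2.747]
contact_force: [-0.1, -0.0, -0.2]
grip_width: 31.2
```

Request:
{"name": "step_arm", "arguments": {"targets": [[[-0.02,0,0,0],[-0.06,0,0,0],[-0.1,0,0,0],[-0.14,0,0,0],[-0.175,0,0,0]]]}}

```text
time: 4.15
tool_pos: [466.8, -126.0, 261.5]
tcp_rot: [-1.964, 1.56, 2.745]
contact_force: [0.7, 0.3, -3.3]
grip_width: 31.2
```

Request:
{"name": "step_arm", "arguments": {"targets": [[[0,0.004,-0.025,0],[0,0.009,-0.06,0],[0,0.014,-0.095,0],[0,0.02,-0.13,0],[0,0.025,-0.165,0]]]}}

```text
time: 4.57
tool_pos: [492.1, 40.5, 261.6]
tcp_rot: [-1.946, 1.559, 2.762]
contact_force: [1.0, -0.2, -2.3]
grip_width: 31.1
```

Request:
{"name": "step_arm", "arguments": {"targets": [[[0,0.005,-0.035,0],[0,0.01,-0.07,0],[0,0.015,-0.105,0],[0,0.02,-0.14,0],[0,0.026,-0.175,0]]]}}

```text
time: 4.98
tool_pos: [518.3, 217.1, 261.5]
tcp_rot: [-1.882, 1.558, 2.826]
contact_force: [0.8, -1.0, -3.0]
grip_width: 31.2
```

Request:
{"name": "step_arm", "arguments": {"targets": [[[0,0.005,-0.035,0],[0,0.01,-0.07,0],[0,0.015,-0.1,0],[0,0.02,-0.12,0],[0,0.02,-0.13,0]]]}}

```text
time: 5.4
tool_pos: [538.5, 349.7, 260.1]
tcp_rot: [-1.829, 1.556, 2.882]
contact_force: [-0.2, -0.1, -3.2]
grip_width: 31.4
```

```bash
python3 - <<'E'
from h import *
go((545,402,120),(545,402,82.5))
w=cap('wrist','w3')
cv2.imwrite('pics/w3b.png',cv2.resize(w['color'][:,:,::-1],(640,480),interpolation=cv2.INTER_CUBIC))
E
```

```text
t 5.4 tcp [538.5 349.7 260.1] w 31.4 F [-0.2 -0.1 -3.2] q [0.45 0.54 1.01 0.01 1.6  0.45]
yaw of jaw -0.08 x [-0.0142  0.0038 -0.9999]
(545, 402, 120) -> [ 0.1402  0.0084 -0.0518]
(545, 402, 82.5) -> [ 0.1777  0.009  -0.0516]
```

View pics/w3b.png

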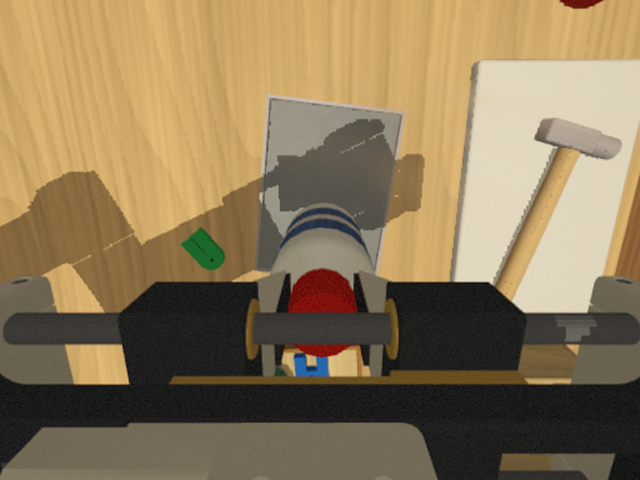

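```bash
python3 - <<'E'
from h import *
d=load('w3')
for u,v in((268,96),(406,113),(256,270)): print(pix(d,u*.8,v*.8,14).round(1))
E
```

```text
[470.5 473.3  14. ]
[637.9 453.3  14. ]
[443.7 248.2  14. ]
```

Request:
{"name": "step_arm", "arguments": {"targets": [[[0,0.008,-0.03,0],[0.02,0.009,-0.052,0],[0.06,0.009,-0.052,0],[0.1,0.01,-0.052,0],[0.12,0.01,-0.052,0]]]}}

```text
time: 5.87
tool_pos: [543.9, 400.2, 134.4]
tcp_rot: [-1.541, 1.549, -3.113]
contact_force: [-1.0, -0.5, -4.6]
grip_width: 31.4
```

Request:
{"name": "step_arm", "arguments": {"targets": [[[0.01,0,0,0],[0.025,0,0,0],[0.04,0,0,0],[0.05,0,0,0],[0.05,0,0,0]]]}}

```text
time: 6.28
tool_pos: [542.4, 398.5, 83.3]
tcp_rot: [-1.472, 1.547, -3.045]
contact_force: [0.6, 1.1, -2.9]
grip_width: 31.3
```

```bash
python3 - <<'E'
from h import *
go((547,402,82))
E
```

```text
t 6.2833 tcp [542.4 398.5  83.3] w 31.3 F [ 0.6  1.1 -2.9] q [0.51 0.71 1.18 0.01 1.27 0.51]
yaw of jaw -0.13 x [-0.0236 -0.0023 -0.9997]
(547, 402, 82) -> [ 0.0012  0.0046 -0.0035]
```

Request:
{"name": "step_arm", "arguments": {"targets": [[[0.001,0.002,-0.002,0],[0.002,0.002,-0.002,0],[0.002,0.002,-0.002,0],[0.002,0.002,-0.002,0],[0.002,0.002,-0.002,0]]]}}

```text
time: 6.7
tool_pos: [544.9, 400.5, 82.4]
tcp_rot: [-1.489, 1.549, -3.062]
contact_force: [-1.6, -1.0, 5.3]
grip_width: 31.2
```

Request:
{"name": "step_arm", "arguments": {"targets": [[[0,0,0,0],[0,0,0,0],[0,0,0,0],[0,0,0,0],[0,0,0,0]]], "jaw": 0.45}}

```text
time: 7.12
tool_pos: [544.8, 400.6, 82.0]
tcp_rot: [-1.484, 1.548, -3.057]
contact_force: [0.1, 0.6, 0.0]
grip_width: 50.2
```

Request:
{"name": "step_arm", "arguments": {"targets": [[[-0.01,0,0,0],[-0.04,0,0,0],[-0.07,0,0,0],[-0.095,0,0,0],[-0.1,0,0,0]]]}}

```text
time: 7.53
tool_pos: [549.1, 402.0, 188.5]
tcp_rot: [-1.775, 1.557, 2.935]
contact_force: [-0.4, 0.8, 1.6]
grip_width: 50.3
```

```bash
python3 - <<'E'
from h import *
go((459,-32.4,187))
E
```

```text
t 7.5333 tcp [549.1 402.  188.5] w 50.3 F [-0.4  0.8  1.6] q [0.51 0.65 1.01 0.01 1.49 0.52]
yaw of jaw -0.11 x [-0.0139  0.0029 -0.9999]
(459, -32.4, 187) -> [ 0.0014 -0.0892  0.4346]
```

Request:
{"name": "step_arm", "arguments": {"targets": [[[0,-0.005,0.025,0],[0,-0.012,0.06,0],[0,-0.02,0.1,0],[0,-0.028,0.14,0],[0,-0.036,0.18,0]]]}}

```text
time: 7.95
tool_pos: [511.7, 220.6, 188.3]
tcp_rot: [-1.758, 1.556, 2.953]
contact_force: [0.9, -0.0, 1.2]
grip_width: 50.8
```

Request:
{"name": "step_arm", "arguments": {"targets": [[[0,-0.008,0.04,0],[0,-0.016,0.08,0],[0,-0.024,0.12,0],[0,-0.03,0.15,0],[0,-0.034,0.17,0]]]}}

```text
time: 8.37
tool_pos: [476.5, 47.9, 188.4]
tcp_rot: [-1.715, 1.556, 2.994]
contact_force: [0.9, -0.4, -0.2]
grip_width: 51.1
```

```bash
python3 - <<'E'
from h import *
go((459.5,-32.4,140),(459.5,-32.4,88))
E
```

```text
t 8.3667 tcp [476.5  47.9 188.4] w 51.1 F [ 0.9 -0.4 -0.2] q [-0.06  0.27  1.63  0.    1.26 -0.06]
yaw of jaw -0.18 x [-0.0143  0.0021 -0.9999]
(459.5, -32.4, 140) -> [ 0.0485 -0.0161  0.0805]
(459.5, -32.4, 88) -> [ 0.1005 -0.0153  0.0806]
```

Request:
{"name": "step_arm", "arguments": {"targets": [[[0,-0.008,0.035,0],[0,-0.014,0.065,0],[0,-0.016,0.08,0],[0,-0.016,0.08,0],[0,-0.016,0.08,0]]]}}

```text
time: 8.78
tool_pos: [460.2, -32.4, 188.6]
tcp_rot: [-1.746, 1.556, 2.961]
contact_force: [0.4, 0.2, -0.1]
grip_width: 50.6
```

```bash
python3 - <<'E'
from h import *
go((459.5,-32.4,130),(459.5,-32.4,88))
E
```

```text
t 8.7833 tcp [460.2 -32.4 188.6] w 50.6 F [ 0.4  0.2 -0.1] q [-0.24  0.23  1.68 -0.    1.24 -0.23]
yaw of jaw -0.31 x [-0.0141  0.0026 -0.9999]
(459.5, -32.4, 130) -> [0.0586 0.0002 0.0001]
(459.5, -32.4, 88) -> [0.1006 0.0008 0.0002]
```

Request:
{"name": "step_arm", "arguments": {"targets": [[[0.025,0,0,0],[0.06,0,0,0],[0.09,0,0,0],[0.1,0.001,0,0],[0.1,0.001,0,0]]]}}

```text
time: 9.2
tool_pos: [457.9, -30.4, 86.0]
tcp_rot: [-1.777, 1.551, 2.932]
contact_force: [-0.1, 0.2, -0.4]
grip_width: 50.6
```

Request:
{"name": "step_arm", "arguments": {"targets": [[[0,0,0,0],[0,0,0,0],[0,0,0,0],[0,0,0,0],[0,0,0,0]]], "jaw": 0.9}}

```text
time: 9.62
tool_pos: [458.4, -30.3, 87.0]
tcp_rot: [-1.78, 1.552, 2.929]
contact_force: [-2.0, -0.3, 4.3]
grip_width: 31.4
```

Request:
{"name": "step_arm", "arguments": {"targets": [[[0,0,0,0],[0,0,0,0],[0,0,0,0],[0,0,0,0],[0,0,0,0]]]}}

```text
time: 10.03
tool_pos: [458.5, -30.4, 87.0]
tcp_rot: [-1.778, 1.552, 2.93]
contact_force: [-0.0, -0.0, 0.2]
grip_width: 31.3
```

Request:
{"name": "step_arm", "arguments": {"targets": [[[-0.02,0,0,0],[-0.06,0,0,0],[-0.1,0,0,0],[-0.14,0,0,0],[-0.175,0,0,0]]]}}

```text
time: 10.45
tool_pos: [461.5, -31.1, 264.3]
tcp_rot: [-1.779, 1.553, 2.93]
contact_force: [0.9, -0.2, -3.3]
grip_width: 31.1
```

Request:
{"name": "step_arm", "arguments": {"targets": [[[0,0.006,-0.025,0],[0,0.014,-0.06,0],[0,0.022,-0.095,0],[0,0.031,-0.135,0],[0,0.04,-0.175,0]]]}}

```text
time: 10.87
tool_pos: [502.1, 145.3, 264.0]
tcp_rot: [-1.764, 1.553, 2.944]
contact_force: [0.8, -0.6, -2.9]
grip_width: 31.2
```

Request:
{"name": "step_arm", "arguments": {"targets": [[[0,0.009,-0.04,0],[0,0.018,-0.08,0],[0,0.027,-0.12,0],[0,0.032,-0.145,0],[0,0.034,-0.152,0]]]}}

```text
time: 11.28
tool_pos: [536.3, 301.4, 262.1]
tcp_rot: [-1.785, 1.551, 2.927]
contact_force: [-0.4, -0.3, -3.8]
grip_width: 31.6
```

```bash
python3 - <<'E'
from h import *
go((535,298,140),(535,298,86))
E
```

```text
t 11.2833 tcp [536.3 301.4 262.1] w 31.6 F [-0.4 -0.3 -3.8] q [0.38 0.49 1.1  0.01 1.57 0.38]
yaw of jaw -0.05 x [-0.0197  0.0043 -0.9998]
(535, 298, 140) -> [0.1221 0.0011 0.0039]
(535, 298, 86) -> [0.1761 0.0022 0.0041]
```

Request:
{"name": "step_arm", "arguments": {"targets": [[[0.02,0,0.002,0],[0.055,0.001,0.003,0],[0.09,0.001,0.004,0],[0.12,0.001,0.004,0],[0.13,0.001,0.004,0]]]}}

```text
time: 11.7
tool_pos: [531.6, 296.0, 126.5]
tcp_rot: [-1.582, 1.542, 3.129]
contact_force: [-0.4, -0.2, -3.4]
grip_width: 31.7
```

Request:
{"name": "step_arm", "arguments": {"targets": [[[0.01,0,0,0],[0.025,0.001,0,0],[0.035,0.001,0,0],[0.041,0.002,0,0],[0.042,0.002,0,0]]]}}

```text
time: 12.12
tool_pos: [532.9, 296.0, 85.2]
tcp_rot: [-1.595, 1.543, 3.115]
contact_force: [0.7, 0.0, -3.3]
grip_width: 31.7
```

```bash
python3 - <<'E'
from h import *
go((535,298,85))
E
```

```text
t 12.1167 tcp [532.9 296.   85.2] w 31.7 F [ 0.7  0.  -3.3] q [0.37 0.6  1.39 0.01 1.17 0.37]
yaw of jaw -0.09 x [-2.810e-02  7.000e-04 -9.996e-01]
(535, 298, 85) -> [ 0.0001  0.0021 -0.002 ]
```

Request:
{"name": "step_arm", "arguments": {"targets": [[[0.001,0.001,-0.001,0],[0.002,0.001,-0.001,0],[0.002,0.001,-0.001,0],[0.002,0.001,-0.001,0],[0.002,0.001,-0.001,0]]]}}

```text
time: 12.53
tool_pos: [533.7, 297.1, 85.2]
tcp_rot: [-1.606, 1.543, 3.105]
contact_force: [-4.3, -1.9, 6.3]
grip_width: 31.8
```

Request:
{"name": "step_arm", "arguments": {"targets": [[[0,0,0,0],[0,0,0,0],[0,0,0,0],[0,0,0,0],[0,0,0,0]]], "jaw": 0.4}}

```text
time: 12.95
tool_pos: [534.1, 297.2, 85.3]
tcp_rot: [-1.617, 1.544, 3.094]
contact_force: [-0.7, 0.0, -0.4]
grip_width: 54.2
```

Request:
{"name": "step_arm", "arguments": {"targets": [[[-0.01,0,0,0],[-0.04,0,0,0],[-0.07,0,0,0],[-0.1,0,0,0],[-0.12,0,0,0]]]}}

```text
time: 13.37
tool_pos: [538.3, 297.4, 209.4]
tcp_rot: [-1.699, 1.548, 3.012]
contact_force: [-0.6, 0.1, -0.2]
grip_width: 55.4
```

```bash
python3 - <<'E'
from h import *
go((450,-215,200))
E
```

```text
t 13.3667 tcp [538.3 297.4 209.4] w 55.4 F [-0.6  0.1 -0.2] q [0.37 0.51 1.2  0.01 1.45 0.37]
yaw of jaw -0.09 x [-0.0226  0.003  -0.9997]
(450, -215, 200) -> [ 0.0099 -0.0873  0.5125]
```

Request:
{"name": "step_arm", "arguments": {"targets": [[[0,0,0.03,-1],[0,0,0.07,-2],[0,0,0.11,-3],[0,0,0.15,-3],[0,0,0.19,-3]]], "jaw": 0.3}}

```text
time: 13.78
tool_pos: [537.9, 105.8, 209.8]
tcp_rot: [-1.757, 1.549, 3.007]
contact_force: [0.1, -0.9, -1.0]
grip_width: 64.2
```

Request:
{"name": "step_arm", "arguments": {"targets": [[[0,0,0.04,0],[0,0,0.08,0],[0,0,0.12,0],[0,0,0.155,0],[0,0,0.175,0]]]}}

```text
time: 14.2
tool_pos: [547.0, -72.9, 209.9]
tcp_rot: [-1.697, 1.551, 3.064]
contact_force: [0.3, -0.4, 0.3]
grip_width: 64.5
```

```bash
python3 - <<'E'
from h import *
go((535.5,-132.8,60),(535.5,-132.8,-28))
w=cap('wrist','w4')
E
sed "s/load('w1')/load('w4')/" m2.py > /dev/null
python3 - <<'E'
import sys; sys.path.insert(0,'.')
import os; os.chdir('.')
from h import *
w=load('w4'); cv2.imwrite('pics/w4b.png',cv2.resize(w['color'][:,:,::-1],(800,600),interpolation=cv2.INTER_CUBIC)[:440])
E
```

```text
t 14.2 tcp [547.  -72.9 209.9] w 64.5 F [ 0.3 -0.4  0.3] q [-0.27  0.39  1.39 -0.    1.38 -0.32]
yaw of jaw 2.8 x [-0.0202  0.0016 -0.9998]
(535.5, -132.8, 60) -> [ 0.15   -0.0114  0.0597]
(535.5, -132.8, -28) -> [ 0.238  -0.0096  0.0599]
```

View pics/w4b.png

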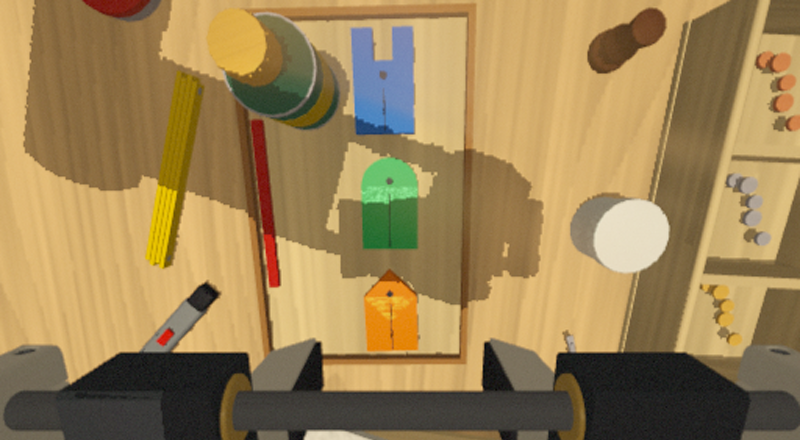

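```bash
python3 - <<'E'
from h import *
d=load('w4')
for u,v in((391,270),(367,351),(419,350),(389,157),(362,249),(418,249)): print(pix(d,u*.64,v*.64,18).round(1), d['depth'][int(v*.64),int(u*.64)]>0)
E
```

```text
[533.6 -86.4  18. ] True
[ 513.3 -169.1   18. ] True
[ 564.3 -165.2   18. ] True
[527.7  13.6  18. ] True
[506.1 -68.1  18. ] True
[557.5 -65.4  18. ] True
```

Request:
{"name": "step_arm", "arguments": {"targets": [[[0.01,-0.005,0.03,0],[0.04,-0.01,0.055,0],[0.08,-0.01,0.06,-1],[0.12,-0.01,0.06,-1],[0.15,-0.01,0.06,-1]]]}}

```text
time: 14.67
tool_pos: [536.1, -135.8, 57.9]
tcp_rot: [-1.673, 1.549, 3.103]
contact_force: [0.1, 0.2, -0.7]
grip_width: 64.4
```

Request:
{"name": "step_arm", "arguments": {"targets": [[[0.02,0,0,0],[0.04,0,0,0],[0.055,0,0,0],[0.065,0,0,0],[0.065,0,0,0]]]}}

```text
time: 15.08
tool_pos: [533.8, -135.2, -8.5]
tcp_rot: [-1.716, 1.546, 3.059]
contact_force: [-0.2, -0.2, -0.7]
grip_width: 64.1
```

```bash
python3 - <<'E'
from h import *
go((536.5,-133,-28))
d=cap('side','d5');a=cap('scene','s5')
ims=[]
for d in(d,a):
    u,v=proj(d,(536,-133,20)).astype(int); print(u-50,v-60); ims.append(cv2.resize(d['color'][v-60:v+40,u-50:u+50,::-1],(400,400),interpolation=cv2.INTER_CUBIC))
cv2.imwrite('pics/z5.png',np.hstack(ims))
E
```

```text
t 15.0833 tcp [ 533.8 -135.2   -8.5] w 64.1 F [-0.2 -0.2 -0.7] q [-0.38  0.63  1.66 -0.01  0.88 -0.44]
yaw of jaw 3.62 x [-0.0243  0.002  -0.9997]
(536.5, -133, -28) -> [ 0.0194  0.0033 -0.002 ]
250 166
128 144
```

View pics/z5.png

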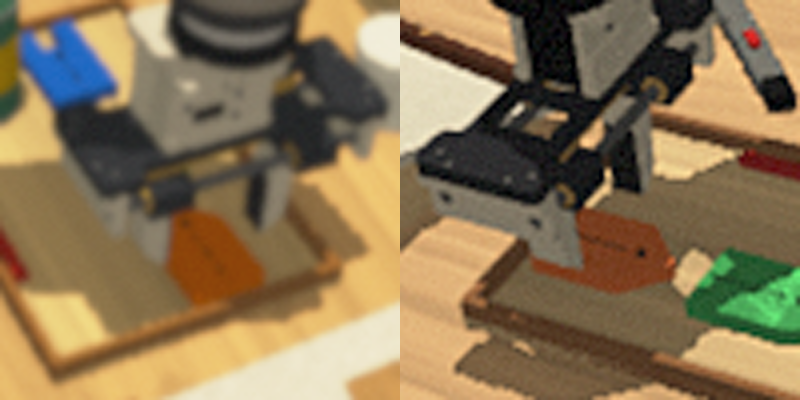

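Request:
{"name": "step_arm", "arguments": {"targets": [[[0.006,0.003,-0.002,0],[0.012,0.003,-0.002,0],[0.017,0.003,-0.002,0],[0.019,0.003,-0.002,0],[0.019,0.003,-0.002,0]]]}}

```text
time: 15.6
tool_pos: [537.3, -133.5, -26.0]
tcp_rot: [-1.678, 1.549, 3.098]
contact_force: [0.5, -0.6, 0.4]
grip_width: 64.3
```

Request:
{"name": "step_arm", "arguments": {"targets": [[[0.001,0,0,0],[0.002,0,0,0],[0.002,0,0,0],[0.002,0,0,0],[0.002,0,0,0]]]}}

```text
time: 16.02
tool_pos: [537.3, -133.5, -27.9]
tcp_rot: [-1.676, 1.549, 3.1]
contact_force: [0.1, 0.1, 0.2]
grip_width: 64.2
```

Request:
{"name": "step_arm", "arguments": {"targets": [[[0,0,0,0],[0,0,0,0],[0,0,0,0],[0,0,0,0],[0,0,0,0]]], "jaw": 0.9}}

```text
time: 16.43
tool_pos: [537.2, -133.5, -27.9]
tcp_rot: [-1.673, 1.549, 3.102]
contact_force: [-0.3, -0.3, 2.2]
grip_width: 49.6
```

Request:
{"name": "step_arm", "arguments": {"targets": [[[-0.01,0,0,0],[-0.04,0,0,0],[-0.08,0,0,0],[-0.12,0,0,0],[-0.15,0,0,0]]]}}

```text
time: 16.85
tool_pos: [541.3, -133.9, 126.0]
tcp_rot: [-1.617, 1.552, -3.124]
contact_force: [1.1, -0.5, -0.9]
grip_width: 49.5
```

Request:
{"name": "step_arm", "arguments": {"targets": [[[-0.01,-0.015,0.03,0],[-0.02,-0.035,0.065,0],[-0.03,-0.055,0.1,0],[-0.04,-0.075,0.135,0],[-0.05,-0.09,0.165,0]]]}}

```text
time: 17.27
tool_pos: [461.4, -306.1, 179.1]
tcp_rot: [-1.565, 1.553, -3.073]
contact_force: [0.8, 0.5, 0.2]
grip_width: 49.4
```

Request:
{"name": "step_arm", "arguments": {"targets": [[[0,-0.005,0.02,6],[0,-0.01,0.04,13],[0,-0.01,0.046,20],[0,-0.01,0.046,26],[0,-0.01,0.046,33]]]}}

```text
time: 17.68
tool_pos: [453.9, -353.3, 179.8]
tcp_rot: [-0.973, 1.553, -3.063]
contact_force: [0.2, -0.4, -0.2]
grip_width: 49.6
```

Request:
{"name": "step_arm", "arguments": {"targets": [[[0,0,0,7],[0,0,0,14],[0,0,0,21],[0,0,0,28],[0,0,0,33]]]}}

```text
time: 18.1
tool_pos: [453.8, -353.3, 180.5]
tcp_rot: [-0.368, 1.553, -3.04]
contact_force: [0.4, -0.7, -0.1]
grip_width: 49.5
```

Request:
{"name": "step_arm", "arguments": {"targets": [[[0,0,0,7],[0,0,0,14],[0,0,0,21],[0,0,0,28],[0,0,0,31]]]}}

```text
time: 18.52
tool_pos: [453.8, -353.2, 181.2]
tcp_rot: [0.197, 1.554, -3.023]
contact_force: [-0.6, -0.1, 0.0]
grip_width: 49.6
```

```bash
python3 - <<'E'
from h import *
st(); w=cap('wrist','w6'); cv2.imwrite('pics/w6b.png',cv2.resize(w['color'][:,:,::-1],(800,600),interpolation=cv2.INTER_CUBIC))
E
```

```text
t 18.5167 tcp [ 453.8 -353.2  181.2] w 49.6 F [-0.6 -0.1  0. ] q [-0.79  0.45  1.38 -0.01  1.32  0.87]
yaw of jaw -94.49 x [-0.0169 -0.002  -0.9999]
```

View pics/w6b.png

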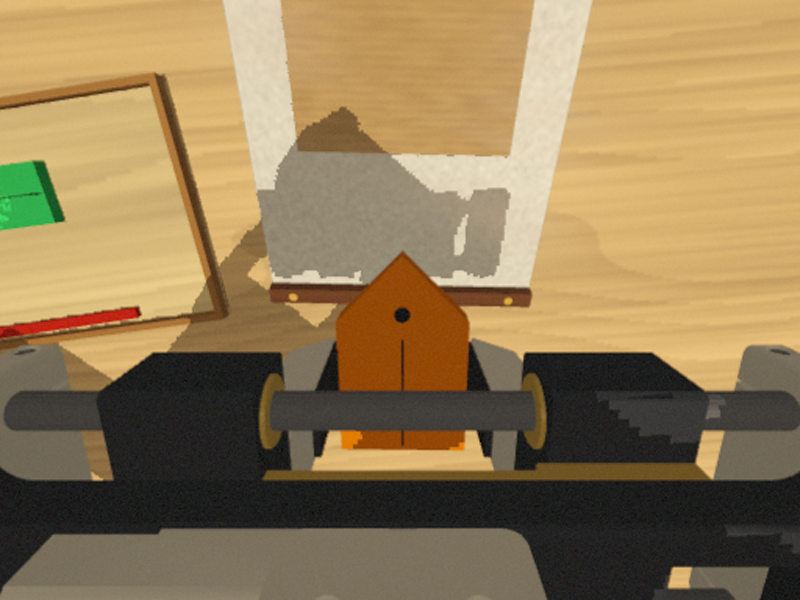

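```bash
python3 - <<'E'
from h import *
d=load('w6'); s=.64; n=np.array([-.2955*np.cos(-.096),-.2955*np.sin(-.096),.955])
A=pix(d,270*s,284*s,35.5); B=pix(d,531*s,290*s,35.5); print(A,B,np.linalg.norm(A-B),np.degrees(np.arctan2((A-B)[1],(A-B)[0]))-90)
mid=(A+B)/2; print('origin',mid-12*n)
for u,v in((296,151),(508,156)): print('card',pix(d,u*s,v*s))
L=[pix(d,u*s,v*s) for u,v in((223,5),(255,180),(272,280),(590,5),(555,160),(533,280))]
print(np.round(L,1))
# plane from this view
P=cloud(d); m=np.zeros(P.shape[:2],np.uint8); cv2.fillPoly(m,[(np.array([(240,10),(575,10),(525,275),(480,275),(400,235),(285,275)])*s).astype(int)],1)
q=P[(m>0)&(d['depth']>0)]; c=q.mean(0); nn=np.linalg.svd(q-c,full_matrices=False)[2][2]; nn*=np.sign(nn[2]); print('n',nn,np.arccos(nn[2]),np.degrees(np.arctan2(-nn[1],-nn[0])),'z24 point: d=',nn@c)
o=mid-12*nn; print('plane dist of origin',nn@(o-c))
# held template
for u,v in((403,252),(337,320),(468,320),(338,449),(468,449)): print('T',pix(d,u*s,v*s).round(1))
E
```

```text
[ 444.08280293 -242.10218874   35.5       ] [ 421.66340305 -457.33389119   35.5       ] 216.39619966692067 -5.946713176590137
origin [ 436.40277557 -350.05793333   24.04      ]
card [ 544.8648205  -284.38241864   57.7340555 ]
card [ 529.64660859 -433.82224846   57.2369384 ]
[[ 629.2 -259.1   82. ]
 [ 527.5 -249.4   50. ]
 [ 445.  -241.1   25.9]
 [ 611.1 -476.    85.3]
 [ 524.2 -467.7   55.9]
 [ 419.3 -469.8   -1.3]]
n [-0.29852206  0.02897806  0.95396271] 0.3046142822278897 -5.544429786224021 z24 point: d= -116.18363721840815
plane dist of origin -1.3070059882255023
T [ 499.5 -355.9  219.7]
T [ 477.4 -329.5  227.4]
T [ 385.8 -409.     0.7]
T [ 254.7 -270.4    0.8]
T [ 2.434e+02 -4.042e+02  2.000e-01]
```

Request:
{"name": "step_arm", "arguments": {"targets": [[[0.01,-0.025,-0.012,1.3],[0.03,-0.047,-0.023,1.3],[0.06,-0.049,-0.024,1.3],[0.09,-0.049,-0.024,1.3],[0.1,-0.049,-0.024,1.3]]]}}

```text
time: 18.98
tool_pos: [478.1, -304.2, 77.2]
tcp_rot: [0.011, 1.549, 3.054]
contact_force: [-1.2, 2.3, -0.6]
grip_width: 49.8
```

Request:
{"name": "step_arm", "arguments": {"targets": [[[0.01,0,0,0],[0.025,0,0,0],[0.037,0,0,0],[0.042,0,0,0],[0.042,0,0,0]]]}}

```text
time: 19.4
tool_pos: [477.0, -304.4, 35.0]
tcp_rot: [-0.013, 1.548, 3.03]
contact_force: [-0.3, 0.6, -0.6]
grip_width: 49.2
```

```bash
python3 - <<'E'
from h import *
go((481.5,-306.2,18),(481.5,-306.2,8),(481.5,-306.2,4))
E
```

```text
t 19.4 tcp [ 477.  -304.4   35. ] w 49.2 F [-0.3  0.6 -0.6] q [-0.7   0.59  1.58 -0.01  0.99  0.98]
yaw of jaw -95.65 x [-0.0223  0.0025 -0.9997]
(481.5, -306.2, 18) -> [ 0.0169  0.0014 -0.0051]
(481.5, -306.2, 8) -> [ 0.0269  0.0014 -0.0053]
(481.5, -306.2, 4) -> [ 0.0309  0.0014 -0.0054]
```

Request:
{"name": "step_arm", "arguments": {"targets": [[[0.006,0.001,-0.005,0],[0.012,0.001,-0.005,0],[0.018,0.001,-0.005,0],[0.022,0.001,-0.005,0],[0.022,0.001,-0.005,0]]]}}

```text
time: 19.82
tool_pos: [481.7, -306.2, 12.9]
tcp_rot: [0.021, 1.549, 3.063]
contact_force: [0.4, 0.5, 3.2]
grip_width: 49.4
```

Request:
{"name": "step_arm", "arguments": {"targets": [[[0.002,0,0,0],[0.004,0,0,0],[0.005,0,0,0],[0.005,0,0,0],[0.005,0,0,0]]]}}

```text
time: 20.23
tool_pos: [481.7, -306.4, 8.5]
tcp_rot: [0.041, 1.55, 3.084]
contact_force: [-1.4, -0.4, 4.3]
grip_width: 49.5
```

Request:
{"name": "step_arm", "arguments": {"targets": [[[0.001,0,0,0],[0.002,0,0,0],[0.003,0,0,0],[0.003,0,0,0],[0.003,0,0,0]]]}}

```text
time: 20.65
tool_pos: [481.8, -306.5, 6.1]
tcp_rot: [0.063, 1.55, 3.106]
contact_force: [-0.2, -0.4, 6.2]
grip_width: 49.9
```

Request:
{"name": "step_arm", "arguments": {"targets": [[[0.001,0,0,0],[0.002,0,0,0],[0.002,0,0,0],[0.002,0,0,0],[0.002,0,0,0]]]}}

```text
time: 21.07
tool_pos: [481.9, -306.5, 4.8]
tcp_rot: [0.08, 1.551, 3.123]
contact_force: [-0.5, 0.5, 5.9]
grip_width: 49.4
```

Request:
{"name": "step_arm", "arguments": {"targets": [[[0.002,0,0.002,0],[0.003,0,0.004,0],[0.004,0,0.006,0],[0.004,0,0.007,0],[0.004,0,0.007,0]]]}}

```text
time: 21.48
tool_pos: [476.3, -306.6, 2.3]
tcp_rot: [0.204, 1.554, -3.036]
contact_force: [2.1, -0.2, 7.7]
grip_width: 49.4
```

Request:
{"name": "step_arm", "arguments": {"targets": [[[0.001,0,0.001,0],[0.001,0,0.002,0],[0.002,0,0.003,0],[0.002,0,0.004,0],[0.002,0,0.004,0]]]}}

```text
time: 21.9
tool_pos: [473.2, -306.6, 1.3]
tcp_rot: [0.309, 1.556, -2.931]
contact_force: [0.9, -0.1, 7.0]
grip_width: 49.2
```

```bash
python3 - <<'E'
from h import *
st(); w=cap('wrist','w7'); d=cap('side','d7')
u,v=proj(d,(475,-306,30)).astype(int); print(u,v)
cv2.imwrite('pics/z7.png',np.hstack([cv2.resize(w['color'][100:310,120:400,::-1],(480,360),interpolation=cv2.INTER_CUBIC),cv2.resize(d['color'][v-50:v+40,u-40:u+40,::-1],(320,360),interpolation=cv2.INTER_CUBIC)]))
E
```

```text
t 21.9 tcp [ 473.2 -306.6    1.3] w 49.2 F [ 0.9 -0.1  7. ] q [-0.7   0.63  1.63 -0.01  0.9   0.98]
yaw of jaw -95.65 x [-0.0141 -0.003  -0.9999]
309 284
```

View pics/z7.png

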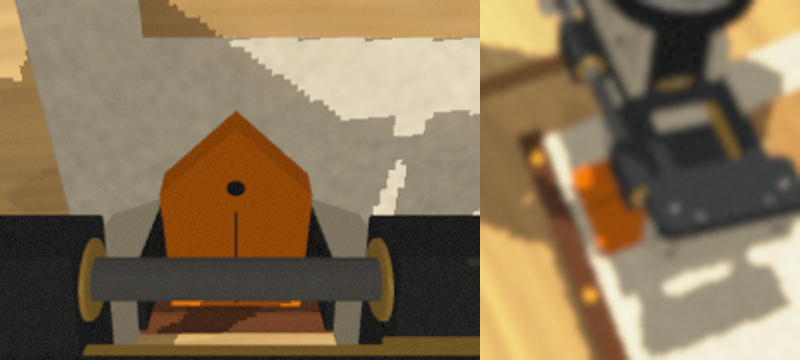

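Request:
{"name": "step_arm", "arguments": {"targets": [[[0.001,0,0.001,0],[0.001,0,0.002,0],[0.002,0,0.003,0],[0.002,0,0.004,0],[0.002,0,0.004,0]]]}}

```text
time: 22.42
tool_pos: [470.1, -306.6, 0.3]
tcp_rot: [0.433, 1.558, -2.808]
contact_force: [1.2, -0.1, 7.6]
grip_width: 49.6
```

Request:
{"name": "step_arm", "arguments": {"targets": [[[0,0,0.001,0],[0.001,0,0.002,0],[0.001,0,0.003,0],[0.001,0,0.003,0],[0.001,0,0.003,0]]]}}

```text
time: 22.83
tool_pos: [467.7, -306.6, -0.3]
tcp_rot: [0.525, 1.559, -2.716]
contact_force: [2.4, 1.7, 6.5]
grip_width: 49.6
```

Request:
{"name": "step_arm", "arguments": {"targets": [[[0,0,0.001,0],[0.001,0,0.002,0],[0.001,0,0.003,0],[0.001,0,0.003,0],[0.001,0,0.003,0]]]}}

```text
time: 23.25
tool_pos: [467.8, -306.7, -0.3]
tcp_rot: [1.09, 1.563, -2.152]
contact_force: [10.6, 2.0, 5.3]
grip_width: 49.7
```

```bash
python3 - <<'E'
from h import *
st(); w=cap('wrist','w8'); f,M,t=cam(w)
cv2.imwrite('pics/z8.png',cv2.resize(w['color'][200:310,190:330,::-1],(700,550),interpolation=cv2.INTER_CUBIC))
E
```

```text
t 23.25 tcp [ 4.678e+02 -3.067e+02 -3.000e-01] w 49.7 F [10.6  2.   5.3] q [-0.71  0.62  1.65 -0.01  0.87  0.97]
yaw of jaw -95.73 x [-0.0044 -0.0067 -1.    ]
```

View pics/z8.png

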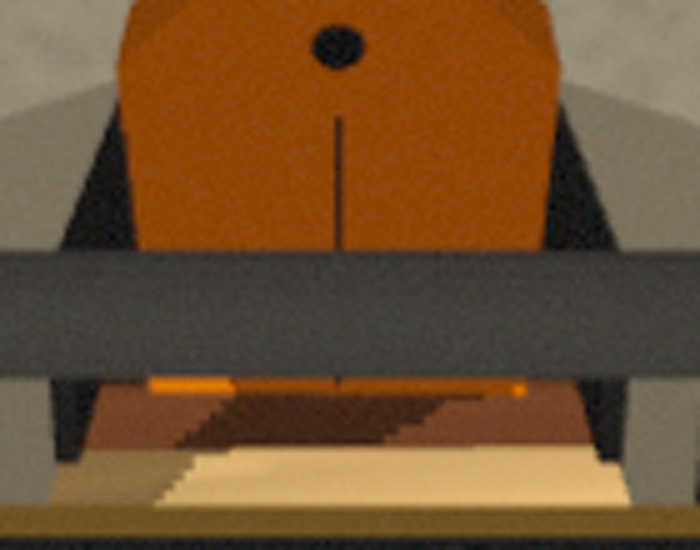

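Request:
{"name": "step_arm", "arguments": {"targets": [[[0,0,-0.001,0],[0,0,-0.001,0],[0,0,-0.001,0],[0,0,-0.001,0],[0,0,-0.001,0]]], "jaw": 0.3}}

```text
time: 23.72
tool_pos: [468.1, -306.6, -0.8]
tcp_rot: [0.888, 1.563, -2.353]
contact_force: [0.5, -1.3, 0.3]
grip_width: 64.3
```

Request:
{"name": "step_arm", "arguments": {"targets": [[[-0.01,0,0,0],[-0.04,0,0,0],[-0.08,0,0,0],[-0.12,0,0,0],[-0.15,0,0,0]]]}}

```text
time: 24.13
tool_pos: [469.3, -306.1, 153.1]
tcp_rot: [1.227, 1.562, -2.014]
contact_force: [0.3, -0.4, -0.2]
grip_width: 64.2
```

Request:
{"name": "step_arm", "arguments": {"targets": [[[-0.02,0,0,-7],[-0.04,0,0,-14],[-0.05,0,0,-21],[-0.05,0,0,-28],[-0.05,0,0,-33]]]}}

```text
time: 24.55
tool_pos: [469.5, -305.9, 204.9]
tcp_rot: [0.871, 1.561, -1.789]
contact_force: [-0.2, 0.1, -0.3]
grip_width: 64.2
```

```bash
python3 - <<'E'
from h import *
st(); d=cap('side','d9'); w=cap('wrist','w9')
u,v=proj(d,(475,-306,30)).astype(int); 
cv2.imwrite('pics/z9.png',np.hstack([cv2.resize(w['color'][:,:,::-1],(480,360)),cv2.resize(d['color'][v-45:v+45,u-40:u+40,::-1],(320,360),interpolation=cv2.INTER_CUBIC)]))
P=cloud(d);hsv=cv2.cvtColor(d['color'],cv2.COLOR_RGB2HSV)
k=(hsv[...,0]>3)&(hsv[...,0]<16)&(hsv[...,1]>170)&(abs(P[...,0]-480)<60)&(abs(P[...,1]+306)<50)&(P[...,2]>20)
q=P[k]; c=q.mean(0); n=np.linalg.svd(q-c,full_matrices=False)[2][2]; n*=np.sign(n[2]); print(len(q),c,n,np.arccos(n[2]),np.std((q-c)@n))
E
```

```text
t 24.55 tcp [ 469.5 -305.9  204.9] w 64.2 F [-0.2  0.1 -0.3] q [-0.71  0.39  1.4  -0.01  1.34  0.38]
yaw of jaw -62.4 x [-0.0021 -0.0094 -1.    ]
695 [ 464.59183362 -309.48159685   44.53670837] [-0.28610545  0.0103414   0.95814233] 0.2903548958870463 1.713039921344985
```

View pics/z9.png

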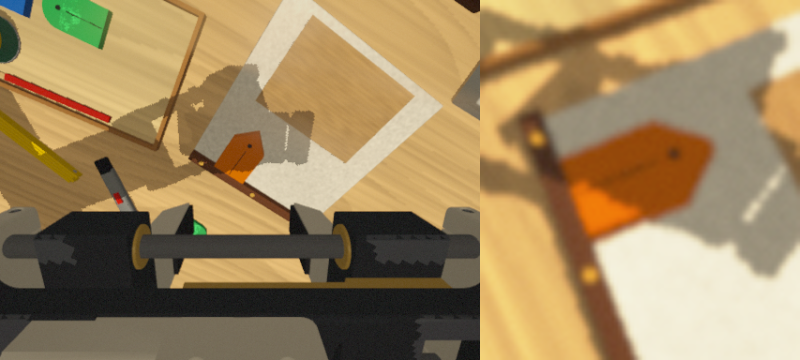

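Request:
{"name": "step_arm", "arguments": {"targets": [[[0,-0.018,-0.015,-6],[0,-0.04,-0.034,-13],[0,-0.064,-0.054,-20],[0,-0.086,-0.072,-26],[0,-0.107,-0.09,-33]]]}}

```text
time: 25.07
tool_pos: [499.8, -167.8, 202.8]
tcp_rot: [0.059, 1.562, -2.029]
contact_force: [0.6, -1.0, -0.6]
grip_width: 64.1
```

```bash
python3 - <<'E'
from h import *
go((530.3,-33,200))
E
```

```text
t 25.0667 tcp [ 499.8 -167.8  202.8] w 64.1 F [ 0.6 -1.  -0.6] q [-0.46  0.34  1.49 -0.01  1.31  0.06]
yaw of jaw -29.63 x [-0.0039 -0.008  -1.    ]
(530.3, -33, 200) -> [ 0.0016 -0.0401 -0.1323]
```

Request:
{"name": "step_arm", "arguments": {"targets": [[[0,-0.01,-0.033,-7],[0,-0.02,-0.066,-14],[0,-0.03,-0.1,-21],[0,-0.038,-0.125,-28],[0,-0.04,-0.132,-33]]]}}

```text
time: 25.48
tool_pos: [530.3, -29.5, 201.8]
tcp_rot: [-0.61, 1.563, -2.116]
contact_force: [-0.2, 0.0, -0.8]
grip_width: 64.6
```

```bash
python3 - <<'E'
from h import *
go((530.3,-33,60)); w=cap('wrist','w10')
# green contour from w4 check only
E
```

```text
t 25.4833 tcp [530.3 -29.5 201.8] w 64.6 F [-0.2  0.  -0.8] q [-0.19  0.35  1.48 -0.01  1.32 -0.26]
yaw of jaw 3.71 x [-0.004  -0.0067 -1.    ]
(530.3, -33, 60) -> [0.1419 0.0004 0.0026]
```

Request:
{"name": "step_arm", "arguments": {"targets": [[[0.03,0,0.003,0.5],[0.07,0,0.003,0.5],[0.11,0,0.003,0.5],[0.14,0,0.003,0.5],[0.15,0,0.003,0.5]]]}}

```text
time: 25.95
tool_pos: [526.6, -34.1, 47.6]
tcp_rot: [-1.197, 1.558, -2.713]
contact_force: [0.1, 1.1, -0.7]
grip_width: 64.5
```

Request:
{"name": "step_arm", "arguments": {"targets": [[[0.02,0,0,0],[0.04,0,0,0],[0.055,0,0,0],[0.06,0,0,0],[0.06,0,0,0]]]}}

```text
time: 26.37
tool_pos: [525.7, -34.8, -12.5]
tcp_rot: [-1.236, 1.557, -2.755]
contact_force: [-0.5, 0.5, 0.4]
grip_width: 64.3
```

```bash
python3 - <<'E'
from h import *
go((530.3,-33,-28))
E
```

```text
t 26.3667 tcp [525.7 -34.8 -12.5] w 64.3 F [-0.5  0.5  0.4] q [-0.21  0.6   1.74 -0.01  0.81 -0.25]
yaw of jaw 3.01 x [-0.0132 -0.0054 -0.9999]
(530.3, -33, -28) -> [ 0.0154  0.0049 -0.0016]
```

Request:
{"name": "step_arm", "arguments": {"targets": [[[0.002,0.005,-0.002,0],[0.008,0.005,-0.002,0],[0.013,0.005,-0.002,0],[0.015,0.005,-0.002,0],[0.015,0.005,-0.002,0]]]}}

```text
time: 26.78
tool_pos: [530.0, -32.6, -27.9]
tcp_rot: [-1.264, 1.556, -2.783]
contact_force: [-0.8, -0.4, -0.3]
grip_width: 64.2
```

Request:
{"name": "step_arm", "arguments": {"targets": [[[0,0,0,0],[0,0,0,0],[0,0,0,0],[0,0,0,0],[0,0,0,0]]]}}

```text
time: 27.2
tool_pos: [530.1, -32.6, -27.8]
tcp_rot: [-1.255, 1.556, -2.773]
contact_force: [-0.3, -1.1, 0.3]
grip_width: 64.6
```

Request:
{"name": "step_arm", "arguments": {"targets": [[[0,0,0,0],[0,0,0,0],[0,0,0,0],[0,0,0,0],[0,0,0,0]]], "jaw": 0.9}}

```text
time: 27.62
tool_pos: [530.1, -32.6, -27.7]
tcp_rot: [-1.256, 1.556, -2.774]
contact_force: [-0.1, -0.9, 0.5]
grip_width: 49.6
```

Request:
{"name": "step_arm", "arguments": {"targets": [[[-0.01,0,0,0],[-0.04,0,0,0],[-0.08,0,0,0],[-0.12,0,0,0],[-0.15,0,0,0]]]}}

```text
time: 28.03
tool_pos: [532.9, -31.8, 126.1]
tcp_rot: [-1.117, 1.559, -2.635]
contact_force: [1.2, 0.2, 0.6]
grip_width: 49.3
```

```bash
python3 - <<'E'
from h import *
go((480,-350,175))
E
```

```text
t 28.0333 tcp [532.9 -31.8 126.1] w 49.3 F [1.2 0.2 0.6] q [-0.2   0.42  1.58 -0.01  1.14 -0.25]
yaw of jaw 3.01 x [-0.0106 -0.0059 -0.9999]
(480, -350, 175) -> [-0.0464 -0.07    0.3152]
```

Request:
{"name": "step_arm", "arguments": {"targets": [[[-0.01,-0.006,0.025,0],[-0.02,-0.014,0.06,0],[-0.03,-0.022,0.1,0],[-0.04,-0.031,0.14,0],[-0.05,-0.04,0.18,0]]]}}

```text
time: 28.45
tool_pos: [502.5, -213.4, 178.6]
tcp_rot: [-1.054, 1.559, -2.572]
contact_force: [1.0, -0.1, -1.0]
grip_width: 49.3
```

Request:
{"name": "step_arm", "arguments": {"targets": [[[0,-0.009,0.04,7],[0,-0.018,0.08,14],[0,-0.027,0.12,20],[0,-0.034,0.15,27],[0,-0.037,0.165,33]]]}}

```text
time: 28.87
tool_pos: [472.7, -384.1, 180.4]
tcp_rot: [-0.39, 1.558, -2.493]
contact_force: [-0.4, 0.9, -0.9]
grip_width: 48.9
```

Request:
{"name": "step_arm", "arguments": {"targets": [[[0,0,0,7],[0,0,0,14],[0,0,0,21],[0,0,0,28],[0,0,0,33]]]}}

```text
time: 29.28
tool_pos: [472.4, -384.1, 181.0]
tcp_rot: [0.192, 1.558, -2.493]
contact_force: [-0.0, 0.2, -0.7]
grip_width: 49.7
```

Request:
{"name": "step_arm", "arguments": {"targets": [[[0,0,0,7],[0,0,0,14],[0,0,0,21],[0,0,0,28],[0,0,0,32]]]}}

```text
time: 29.7
tool_pos: [472.2, -383.9, 181.6]
tcp_rot: [0.761, 1.558, -2.489]
contact_force: [0.6, 0.1, -0.8]
grip_width: 49.9
```

```bash
python3 - <<'E'
from h import *
go((470,-402,80),(470,-402,35))
E
```

```text
t 29.7 tcp [ 472.2 -383.9  181.6] w 49.9 F [ 0.6  0.1 -0.8] q [-0.8   0.5   1.29 -0.01  1.35  0.88]
yaw of jaw -96.21 x [-0.01   -0.0076 -0.9999]
(470, -402, 80) -> [ 0.1018  0.0174 -0.0007]
(470, -402, 35) -> [ 0.1468  0.017  -0.0011]
```

Request:
{"name": "step_arm", "arguments": {"targets": [[[0.01,0.01,-0.001,-0.5],[0.03,0.017,-0.001,-0.5],[0.06,0.017,-0.001,-0.5],[0.09,0.017,-0.001,-0.5],[0.1,0.017,-0.001,-0.5]]]}}

```text
time: 30.12
tool_pos: [468.1, -400.1, 77.0]
tcp_rot: [0.23, 1.555, -3.009]
contact_force: [-0.9, 0.7, -1.2]
grip_width: 49.9
```

Request:
{"name": "step_arm", "arguments": {"targets": [[[0.01,0,0,0],[0.025,0,0,0],[0.037,0,0,0],[0.042,0,0,0],[0.042,0,0,0]]]}}

```text
time: 30.53
tool_pos: [467.1, -400.2, 34.4]
tcp_rot: [0.166, 1.555, -3.072]
contact_force: [0.3, 0.9, 0.1]
grip_width: 49.6
```

```bash
python3 - <<'E'
from h import *
go((470,-402,13),(470,-402,8),(470,-402,4))
E
```

```text
t 30.5333 tcp [ 467.1 -400.2   34.4] w 49.6 F [0.3 0.9 0.1] q [-0.83  0.66  1.44 -0.01  1.05  0.85]
yaw of jaw -95.55 x [-0.0162 -0.0011 -0.9999]
(470, -402, 13) -> [ 0.0213  0.0015 -0.0034]
(470, -402, 8) -> [ 0.0263  0.0015 -0.0034]
(470, -402, 4) -> [ 0.0303  0.0015 -0.0035]
```

Request:
{"name": "step_arm", "arguments": {"targets": [[[0.006,0.001,-0.003,0],[0.012,0.001,-0.003,0],[0.018,0.001,-0.003,0],[0.022,0.001,-0.003,0],[0.022,0.001,-0.003,0]]]}}

```text
time: 30.95
tool_pos: [469.9, -401.9, 12.3]
tcp_rot: [0.224, 1.555, -3.014]
contact_force: [-0.8, -0.2, 4.3]
grip_width: 49.5
```

Request:
{"name": "step_arm", "arguments": {"targets": [[[0.002,0,0,0],[0.004,0,0,0],[0.005,0,0,0],[0.005,0,0,0],[0.005,0,0,0]]]}}

```text
time: 31.37
tool_pos: [469.8, -402.1, 8.0]
tcp_rot: [0.262, 1.555, -2.976]
contact_force: [-1.7, 0.3, 5.1]
grip_width: 50.1
```

Request:
{"name": "step_arm", "arguments": {"targets": [[[0.001,0,0,0],[0.002,0,0,0],[0.003,0,0,0],[0.003,0,0,0],[0.003,0,0,0]]]}}

```text
time: 31.78
tool_pos: [469.9, -402.2, 5.7]
tcp_rot: [0.294, 1.556, -2.944]
contact_force: [-2.1, 0.8, 5.6]
grip_width: 49.5
```

Request:
{"name": "step_arm", "arguments": {"targets": [[[0.001,0,0,0],[0.002,0,0,0],[0.002,0,0,0],[0.002,0,0,0],[0.002,0,0,0]]]}}

```text
time: 32.2
tool_pos: [470.1, -402.3, 4.4]
tcp_rot: [0.33, 1.556, -2.908]
contact_force: [-2.2, 0.5, 5.5]
grip_width: 49.7
```

Now slide it downhill to the cleat.

Request:
{"name": "step_arm", "arguments": {"targets": [[[0.002,0,0.002,0],[0.003,0,0.004,0],[0.004,0,0.006,0],[0.004,0,0.007,0],[0.004,0,0.007,0]]]}}

```text
time: 32.62
tool_pos: [464.2, -402.2, 1.6]
tcp_rot: [0.529, 1.558, -2.709]
contact_force: [2.0, -0.4, 5.4]
grip_width: 49.4
```

Request:
{"name": "step_arm", "arguments": {"targets": [[[0.001,0,0.001,0],[0.001,0,0.002,0],[0.002,0,0.003,0],[0.002,0,0.003,0],[0.002,0,0.003,0]]]}}

```text
time: 33.03
tool_pos: [462.3, -402.4, 0.8]
tcp_rot: [0.741, 1.56, -2.497]
contact_force: [1.2, 2.4, 8.3]
grip_width: 49.6
```

Request:
{"name": "step_arm", "arguments": {"targets": [[[0,0,0.001,0],[0.001,0,0.002,0],[0.001,0,0.003,0],[0.001,0,0.003,0],[0.001,0,0.003,0]]]}}

```text
time: 33.45
tool_pos: [459.6, -402.3, 0.1]
tcp_rot: [0.824, 1.56, -2.415]
contact_force: [1.3, 1.0, 5.2]
grip_width: 49.7
```

Request:
{"name": "step_arm", "arguments": {"targets": [[[0,0,0.001,0],[0.001,0,0.002,0],[0.001,0,0.003,0],[0.001,0,0.003,0],[0.001,0,0.003,0]]]}}

```text
time: 33.87
tool_pos: [458.9, -402.5, -0.0]
tcp_rot: [1.286, 1.561, -1.953]
contact_force: [7.6, 1.0, 5.2]
grip_width: 49.5
```

Request:
{"name": "step_arm", "arguments": {"targets": [[[0,0,0.001,0],[0,0,0.001,0],[0,0,0.002,0],[0,0,0.002,0],[0,0,0.002,0]]]}}

```text
time: 34.28
tool_pos: [459.0, -402.6, 0.0]
tcp_rot: [1.696, 1.56, -1.544]
contact_force: [8.9, 2.1, 1.6]
grip_width: 49.2
```

Contact with the cleat at x≈459, as predicted. Release and lift.

Request:
{"name": "step_arm", "arguments": {"targets": [[[0,0,-0.001,0],[0,0,-0.001,0],[0,0,-0.001,0],[0,0,-0.001,0],[0,0,-0.001,0]]], "jaw": 0.32}}

```text
time: 34.7
tool_pos: [459.3, -402.5, -0.4]
tcp_rot: [1.584, 1.561, -1.656]
contact_force: [-0.2, -0.5, -1.5]
grip_width: 62.3
```

Request:
{"name": "step_arm", "arguments": {"targets": [[[-0.01,0,0,0],[-0.04,0,0,0],[-0.08,0,0,0],[-0.12,0,0,0],[-0.15,0,0,0]]]}}

```text
time: 35.12
tool_pos: [459.8, -401.5, 153.8]
tcp_rot: [1.778, 1.559, -1.462]
contact_force: [0.3, -0.9, 0.6]
grip_width: 62.6
```

Request:
{"name": "step_arm", "arguments": {"targets": [[[-0.02,0,-0.02,-7],[-0.04,0,-0.04,-14],[-0.055,0,-0.05,-21],[-0.06,0,-0.05,-28],[-0.06,0,-0.05,-33]]]}}

```text
time: 35.53
tool_pos: [510.4, -406.1, 216.7]
tcp_rot: [1.348, 1.555, -1.309]
contact_force: [-0.1, 0.1, -0.4]
grip_width: 62.8
```

```bash
python3 - <<'E'
from h import *
go((545,400.6,212)); d=cap('side','d11'); a=cap('scene','s11')
u,v=proj(d,(480,-350,30)).astype(int); U,V=proj(a,(500,350,60)).astype(int); U=min(U,432)
cv2.imwrite('pics/z11.png',np.hstack([cv2.resize(d['color'][v-50:v+50,u-50:u+50,::-1],(400,400),interpolation=cv2.INTER_CUBIC),cv2.resize(a['color'][V-80:V+80,U-80:U+80,::-1],(400,400),interpolation=cv2.INTER_CUBIC)]))
P=cloud(d);hsv=cv2.cvtColor(d['color'],cv2.COLOR_RGB2HSV)
for n,h0,h1,c0 in(('o',3,16,(480,-306)),('g',50,80,(470,-402))):
    k=(hsv[...,0]>h0)&(hsv[...,0]<h1)&(hsv[...,1]>150)&(abs(P[...,0]-c0[0])<60)&(abs(P[...,1]-c0[1])<50)&(P[...,2]>20)
    q=P[k]; c=q.mean(0); nn=np.linalg.svd(q-c,full_matrices=False)[2][2]; nn*=np.sign(nn[2]); print(n,len(q),c.round(1),nn.round(3),np.arccos(nn[2]),np.std((q-c)@nn))
E
```

```text
t 35.5333 tcp [ 510.4 -406.1  216.7] w 62.8 F [-0.1  0.1 -0.4] q [-0.79  0.56  1.1  -0.01  1.47  0.3 ]
yaw of jaw -62.26 x [ 0.004  -0.015  -0.9999]
(545, 400.6, 212) -> [-0.0072 -0.6979 -0.4061]
o 673 [ 460.2 -311.5   44. ] [-0.248 -0.95   0.188] 1.3817426005713662 15.850353118416033
g 847 [ 459.7 -404.7   46.2] [-0.29   0.028  0.957] 0.29579433163548535 1.3303236097242463
```

View pics/z11.png

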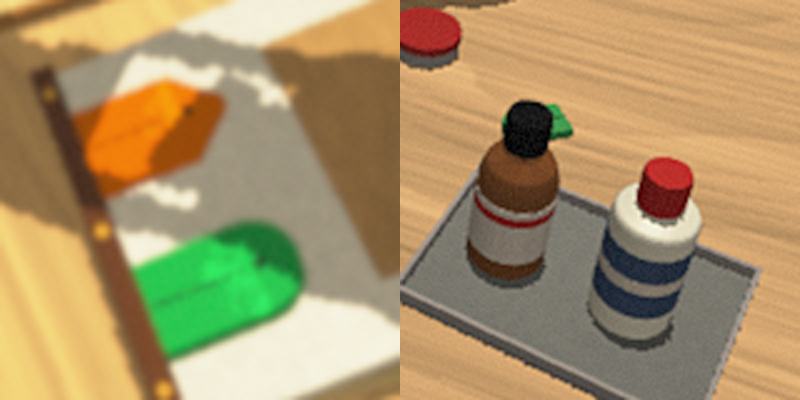

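Request:
{"name": "step_arm", "arguments": {"targets": [[[0,-0.025,-0.013,-6],[0,-0.06,-0.031,-13],[0,-0.096,-0.05,-20],[0,-0.132,-0.069,-26],[0,-0.168,-0.088,-33]]], "jaw": 0.4}}

```text
time: 36.05
tool_pos: [509.3, -214.3, 212.5]
tcp_rot: [0.617, 1.558, -1.47]
contact_force: [1.4, -0.9, 1.0]
grip_width: 55.0
```

Request:
{"name": "step_arm", "arguments": {"targets": [[[0,-0.02,-0.035,-6],[0,-0.04,-0.07,-12],[0,-0.06,-0.105,-18],[0,-0.08,-0.14,-24],[0,-0.098,-0.174,-29]]]}}

```text
time: 36.47
tool_pos: [508.9, -12.7, 210.3]
tcp_rot: [0.088, 1.558, -1.491]
contact_force: [1.1, -0.0, 0.3]
grip_width: 55.0
```

```bash
python3 - <<'E'
from h import *
go((534.1,297.2,205))
E
```

```text
t 36.4667 tcp [508.9 -12.7 210.3] w 55.0 F [ 1.1 -0.   0.3] q [-0.17  0.3   1.53 -0.01  1.31 -0.16]
yaw of jaw -0.48 x [ 0.001  -0.0123 -0.9999]
(534.1, 297.2, 205) -> [ 0.0015  0.0227 -0.3101]
```

Request:
{"name": "step_arm", "arguments": {"targets": [[[0,0.003,-0.035,0],[0,0.006,-0.075,0],[0,0.009,-0.115,0],[0,0.011,-0.15,0],[0,0.012,-0.17,0]]]}}

```text
time: 36.88
tool_pos: [521.6, 160.6, 208.3]
tcp_rot: [0.072, 1.559, -1.509]
contact_force: [0.7, -0.9, -0.0]
grip_width: 55.2
```

Request:
{"name": "step_arm", "arguments": {"targets": [[[0,0.003,-0.035,0],[0,0.006,-0.075,0],[0,0.009,-0.11,0],[0,0.011,-0.135,0],[0,0.011,-0.138,0]]]}}

```text
time: 37.3
tool_pos: [533.0, 302.4, 206.2]
tcp_rot: [-0.008, 1.56, -1.588]
contact_force: [0.0, -1.1, 0.6]
grip_width: 55.0
```

```bash
python3 - <<'E'
from h import *
go((534.1,297.2,140),(534.1,297.2,86))
E
```

```text
t 37.3 tcp [533.  302.4 206.2] w 55.0 F [ 0.  -1.1  0.6] q [ 0.4   0.5   1.23 -0.01  1.42  0.41]
yaw of jaw -0.52 x [-2.000e-04 -1.030e-02 -9.999e-01]
(534.1, 297.2, 140) -> [0.0662 0.0012 0.0045]
(534.1, 297.2, 86) -> [0.1202 0.0012 0.004 ]
```

Request:
{"name": "step_arm", "arguments": {"targets": [[[0.01,0.001,0.004,0],[0.03,0.001,0.004,0],[0.05,0.001,0.004,0],[0.06,0.001,0.004,0],[0.06,0.001,0.004,0]]]}}

```text
time: 37.72
tool_pos: [532.4, 295.6, 143.3]
tcp_rot: [-0.4, 1.557, -1.982]
contact_force: [-0.4, -0.4, -0.1]
grip_width: 55.0
```

```bash
python3 - <<'E'
from h import *
go((534.1,297.2,86))
E
```

```text
t 37.7167 tcp [532.4 295.6 143.3] w 55.0 F [-0.4 -0.4 -0.1] q [ 0.39  0.54  1.34 -0.01  1.28  0.4 ]
yaw of jaw -0.67 x [-0.0056 -0.0129 -0.9999]
(534.1, 297.2, 86) -> [ 0.0573  0.002  -0.0024]
```

Request:
{"name": "step_arm", "arguments": {"targets": [[[0.01,0.002,-0.002,0],[0.03,0.002,-0.002,0],[0.048,0.002,-0.002,0],[0.057,0.003,-0.002,0],[0.057,0.003,-0.002,0]]]}}

```text
time: 38.13
tool_pos: [534.4, 295.9, 84.4]
tcp_rot: [-0.532, 1.554, -2.115]
contact_force: [0.4, -0.1, 0.5]
grip_width: 55.2
```

Request:
{"name": "step_arm", "arguments": {"targets": [[[0,0,0,0],[0,0,0,0],[0,0,0,0],[0,0,0,0],[0,0,0,0]]], "jaw": 0.9}}

```text
time: 38.55
tool_pos: [534.2, 296.2, 85.4]
tcp_rot: [-0.536, 1.555, -2.12]
contact_force: [-3.4, -0.0, 4.7]
grip_width: 31.8
```

Request:
{"name": "step_arm", "arguments": {"targets": [[[0,0,0,0],[0,0,0,0],[0,0,0,0],[0,0,0,0],[0,0,0,0]]]}}

```text
time: 38.97
tool_pos: [534.3, 296.2, 85.4]
tcp_rot: [-0.531, 1.555, -2.114]
contact_force: [-0.9, 0.2, 0.1]
grip_width: 31.4
```

Request:
{"name": "step_arm", "arguments": {"targets": [[[-0.02,0,0,0],[-0.06,0,0,0],[-0.1,0,0,0],[-0.14,0,0,0],[-0.175,0,0,0]]]}}

```text
time: 39.38
tool_pos: [535.8, 298.6, 262.7]
tcp_rot: [-0.482, 1.556, -2.065]
contact_force: [1.5, 1.4, -3.6]
grip_width: 31.3
```

```bash
python3 - <<'E'
from h import *
go((458.5,-31,262))
E
```

```text
t 39.3833 tcp [535.8 298.6 262.7] w 31.3 F [ 1.5  1.4 -3.6] q [ 0.39  0.48  1.11 -0.01  1.57  0.4 ]
yaw of jaw -0.72 x [-0.0072 -0.0134 -0.9999]
(458.5, -31, 262) -> [ 0.0057 -0.0731  0.3305]
```

Request:
{"name": "step_arm", "arguments": {"targets": [[[0,-0.006,0.025,0],[0,-0.014,0.06,0],[0,-0.022,0.1,0],[0,-0.031,0.14,0],[0,-0.04,0.18,0]]]}}

```text
time: 39.8
tool_pos: [492.6, 117.6, 265.0]
tcp_rot: [-0.501, 1.555, -2.084]
contact_force: [1.3, -0.4, -3.0]
grip_width: 31.0
```

Request:
{"name": "step_arm", "arguments": {"targets": [[[0,-0.008,0.038,0],[0,-0.016,0.076,0],[0,-0.024,0.11,0],[0,-0.03,0.135,0],[0,-0.033,0.147,0]]]}}

```text
time: 40.22
tool_pos: [456.8, -32.1, 267.1]
tcp_rot: [-0.494, 1.554, -2.079]
contact_force: [0.8, 0.5, -3.2]
grip_width: 31.2
```

```bash
python3 - <<'E'
from h import *
go((458.5,-31.4,130),(458.5,-31.4,88))
E
```

```text
t 40.2167 tcp [456.8 -32.1 267.1] w 31.2 F [ 0.8  0.5 -3.2] q [-0.22  0.17  1.54 -0.02  1.44 -0.21]
yaw of jaw -0.84 x [-0.0083 -0.015  -0.9999]
(458.5, -31.4, 130) -> [ 0.1371  0.0028 -0.0027]
(458.5, -31.4, 88) -> [ 0.1791  0.0031 -0.0034]
```

Request:
{"name": "step_arm", "arguments": {"targets": [[[0.015,0.003,-0.002,0],[0.05,0.003,-0.003,0],[0.085,0.003,-0.003,0],[0.115,0.003,-0.003,0],[0.125,0.003,-0.003,0]]]}}

```text
time: 40.63
tool_pos: [455.7, -30.5, 137.7]
tcp_rot: [-0.853, 1.55, -2.439]
contact_force: [-0.4, 0.3, -3.7]
grip_width: 31.4
```

```bash
python3 - <<'E'
from h import *
go((458.5,-31.4,88))
E
```

```text
t 40.6333 tcp [455.7 -30.5 137.7] w 31.4 F [-0.4  0.3 -3.7] q [-0.22  0.28  1.77 -0.02  1.11 -0.2 ]
yaw of jaw -0.86 x [-0.0157 -0.0133 -0.9998]
(458.5, -31.4, 88) -> [0.0497 0.0036 0.0002]
```

Request:
{"name": "step_arm", "arguments": {"targets": [[[0.01,0.003,0,0],[0.025,0.003,0,0],[0.038,0.003,0,0],[0.044,0.004,0,0],[0.046,0.004,0,0]]]}}

```text
time: 41.05
tool_pos: [458.4, -31.1, 90.6]
tcp_rot: [-0.928, 1.549, -2.514]
contact_force: [-0.6, 0.9, -2.7]
grip_width: 31.5
```

Request:
{"name": "step_arm", "arguments": {"targets": [[[0.001,0,0,0],[0.002,0,0,0],[0.003,0,0,0],[0.003,0,0,0],[0.003,0,0,0]]]}}

```text
time: 41.47
tool_pos: [458.6, -31.2, 88.0]
tcp_rot: [-0.896, 1.549, -2.482]
contact_force: [0.3, 0.3, -2.6]
grip_width: 31.8
```

```bash
python3 - <<'E'
from h import *
go((458.5,-31.4,87))
E
```

```text
t 41.4667 tcp [458.6 -31.2  88. ] w 31.8 F [ 0.3  0.3 -2.6] q [-0.22  0.35  1.83 -0.02  0.98 -0.2 ]
yaw of jaw -0.87 x [-0.0169 -0.0131 -0.9998]
(458.5, -31.4, 87) -> [ 0.001  -0.0001  0.0002]
```

Request:
{"name": "step_arm", "arguments": {"targets": [[[0.001,0,0,0],[0.002,0,0,0],[0.002,0,0,0],[0.002,0,0,0],[0.002,0,0,0]]]}}

```text
time: 41.88
tool_pos: [459.1, -31.3, 87.3]
tcp_rot: [-0.831, 1.55, -2.416]
contact_force: [-2.0, 1.0, 7.7]
grip_width: 31.1
```

Request:
{"name": "step_arm", "arguments": {"targets": [[[0,0,0,0],[0,0,0,0],[0,0,0,0],[0,0,0,0],[0,0,0,0]]], "jaw": 0.42}}

```text
time: 42.3
tool_pos: [459.2, -31.4, 87.2]
tcp_rot: [-0.822, 1.55, -2.408]
contact_force: [1.0, -0.3, 0.4]
grip_width: 52.8
```

Request:
{"name": "step_arm", "arguments": {"targets": [[[-0.01,0,0,0],[-0.04,0,0,0],[-0.08,0,0,0],[-0.11,0,0,0],[-0.125,0,0,0]]]}}

```text
time: 42.72
tool_pos: [462.7, -30.0, 216.2]
tcp_rot: [-0.543, 1.553, -2.129]
contact_force: [1.5, -0.1, 0.4]
grip_width: 52.9
```

```bash
python3 - <<'E'
from h import *
go((544.8,400.6,205))
E
```

```text
t 42.7167 tcp [462.7 -30.  216.2] w 52.9 F [ 1.5 -0.1  0.4] q [-0.22  0.21  1.63 -0.02  1.31 -0.2 ]
yaw of jaw -0.85 x [-0.0093 -0.0149 -0.9998]
(544.8, 400.6, 205) -> [ 0.0039  0.0758 -0.4318]
```

Amber is set down. Next, the white bottle.

Request:
{"name": "step_arm", "arguments": {"targets": [[[0,0.005,-0.025,0.2],[0,0.011,-0.06,0.4],[0,0.018,-0.1,0.6],[0,0.025,-0.14,0.7],[0,0.032,-0.18,0.7]]]}}

```text
time: 43.13
tool_pos: [497.5, 151.2, 213.2]
tcp_rot: [-0.513, 1.553, -2.112]
contact_force: [0.3, -0.2, -0.2]
grip_width: 53.2
```

Request:
{"name": "step_arm", "arguments": {"targets": [[[0,0.007,-0.04,0],[0,0.014,-0.08,0],[0,0.021,-0.12,0],[0,0.028,-0.16,0],[0,0.032,-0.185,0]]]}}

```text
time: 43.55
tool_pos: [534.4, 339.1, 209.3]
tcp_rot: [-0.562, 1.554, -2.159]
contact_force: [0.6, -0.0, -0.4]
grip_width: 53.1
```

```bash
python3 - <<'E'
from h import *
go((544.8,400.6,205))
E
```

```text
t 43.55 tcp [534.4 339.1 209.3] w 53.1 F [ 0.6 -0.  -0.4] q [ 0.45  0.54  1.14 -0.01  1.47  0.48]
yaw of jaw -1.48 x [-0.0094 -0.0141 -0.9999]
(544.8, 400.6, 205) -> [ 0.0033  0.0088 -0.0618]
```

Request:
{"name": "step_arm", "arguments": {"targets": [[[0,0.005,-0.03,-1.4],[0,0.008,-0.055,-1.4],[0.01,0.009,-0.062,-1.4],[0.03,0.009,-0.062,-1.4],[0.035,0.009,-0.062,-1.4]]]}}

```text
time: 43.97
tool_pos: [543.2, 399.8, 169.3]
tcp_rot: [-0.687, 1.548, -2.259]
contact_force: [-0.7, -0.5, -1.1]
grip_width: 53.3
```

```bash
python3 - <<'E'
from h import *
go((544.8,400.6,82))
E
```

```text
t 43.9667 tcp [543.2 399.8 169.3] w 53.3 F [-0.7 -0.5 -1.1] q [ 0.53  0.66  1.06 -0.01  1.45  0.53]
yaw of jaw -0.04 x [-0.0142 -0.0173 -0.9997]
(544.8, 400.6, 82) -> [ 0.0872  0.0029 -0.0024]
```

Request:
{"name": "step_arm", "arguments": {"targets": [[[0.02,0.002,-0.002,0],[0.045,0.003,-0.002,0],[0.07,0.003,-0.002,0],[0.084,0.004,-0.002,0],[0.086,0.004,-0.002,0]]]}}

```text
time: 44.38
tool_pos: [544.3, 398.0, 79.5]
tcp_rot: [-0.763, 1.542, -2.335]
contact_force: [0.1, 0.7, 0.4]
grip_width: 53.0
```

Request:
{"name": "step_arm", "arguments": {"targets": [[[0,0,0,0],[0,0,0,0],[0,0,0,0],[0,0,0,0],[0,0,0,0]]], "jaw": 0.9}}

```text
time: 44.8
tool_pos: [544.8, 398.4, 81.0]
tcp_rot: [-0.742, 1.544, -2.315]
contact_force: [-1.1, -0.7, 3.2]
grip_width: 31.4
```

Request:
{"name": "step_arm", "arguments": {"targets": [[[0,0,0,0],[0,0,0,0],[0,0,0,0],[0,0,0,0],[0,0,0,0]]]}}

```text
time: 45.22
tool_pos: [544.8, 398.4, 81.1]
tcp_rot: [-0.743, 1.544, -2.316]
contact_force: [-1.5, 0.4, -0.9]
grip_width: 31.5
```

Request:
{"name": "step_arm", "arguments": {"targets": [[[-0.02,0,0,0],[-0.06,0,0,0],[-0.1,0,0,0],[-0.14,0,0,0],[-0.178,0,0,0]]]}}

```text
time: 45.63
tool_pos: [547.7, 401.8, 260.9]
tcp_rot: [-0.745, 1.544, -2.317]
contact_force: [0.3, -0.2, -2.4]
grip_width: 31.2
```

```bash
python3 - <<'E'
from h import *
go((466,-125.3,262))
E
```

```text
t 45.6333 tcp [547.7 401.8 260.9] w 31.2 F [ 0.3 -0.2 -2.4] q [ 0.52  0.64  0.84 -0.01  1.69  0.53]
yaw of jaw -0.1 x [-0.0184 -0.0199 -0.9996]
(466, -125.3, 262) -> [ 0.0109 -0.0809  0.5272]
```

Request:
{"name": "step_arm", "arguments": {"targets": [[[0,-0.004,0.025,0],[0,-0.009,0.06,0],[0,-0.015,0.1,0],[0,-0.021,0.14,0],[0,-0.027,0.18,0]]]}}

```text
time: 46.05
tool_pos: [519.5, 220.3, 264.4]
tcp_rot: [-0.755, 1.543, -2.327]
contact_force: [0.8, -0.5, -3.2]
grip_width: 31.4
```

Request:
{"name": "step_arm", "arguments": {"targets": [[[0,-0.006,0.04,0],[0,-0.012,0.08,0],[0,-0.018,0.12,0],[0,-0.024,0.16,0],[0,-0.03,0.2,0]]]}}

```text
time: 46.47
tool_pos: [488.5, 18.7, 269.0]
tcp_rot: [-0.763, 1.543, -2.334]
contact_force: [0.4, -0.6, -2.2]
grip_width: 31.2
```

```bash
python3 - <<'E'
from h import *
go((465.7,-127.5,262))
E
```

```text
t 46.4667 tcp [488.5  18.7 269. ] w 31.2 F [ 0.4 -0.6 -2.2] q [-0.1   0.24  1.45 -0.02  1.47 -0.1 ]
yaw of jaw -0.05 x [-0.0195 -0.0203 -0.9996]
(465.7, -127.5, 262) -> [ 0.0104 -0.0225  0.146 ]
```

Request:
{"name": "step_arm", "arguments": {"targets": [[[0,-0.006,0.038,0],[0,-0.012,0.076,0],[0,-0.018,0.112,0],[0,-0.022,0.138,0],[0,-0.022,0.143,0]]]}}

```text
time: 46.88
tool_pos: [465.4, -128.3, 272.2]
tcp_rot: [-0.741, 1.541, -2.316]
contact_force: [-0.4, 0.8, -2.6]
grip_width: 31.2
```

Request:
{"name": "step_arm", "arguments": {"targets": [[[0,0,0,0],[0.02,0,0,0],[0.05,0.001,0,0],[0.08,0.002,0,0],[0.09,0.002,0,0]]]}}

```text
time: 47.3
tool_pos: [463.5, -128.2, 178.1]
tcp_rot: [-0.942, 1.538, -2.517]
contact_force: [-0.8, -0.1, -3.3]
grip_width: 31.6
```

```bash
python3 - <<'E'
from h import *
go((465.7,-127.5,120),(465.7,-127.5,84))
E
```

```text
t 47.3 tcp [ 463.5 -128.2  178.1] w 31.6 F [-0.8 -0.1 -3.3] q [-0.41  0.28  1.64 -0.03  1.24 -0.39]
yaw of jaw -0.23 x [-0.0263 -0.019  -0.9995]
(465.7, -127.5, 120) -> [ 0.058   0.0037 -0.0019]
(465.7, -127.5, 84) -> [ 0.094   0.0047 -0.0025]
```

Request:
{"name": "step_arm", "arguments": {"targets": [[[0.02,0.003,-0.002,0],[0.045,0.004,-0.002,0],[0.068,0.005,-0.002,0],[0.08,0.005,-0.002,0],[0.084,0.005,-0.002,0]]]}}

```text
time: 47.72
tool_pos: [465.0, -126.1, 91.7]
tcp_rot: [-1.063, 1.536, -2.637]
contact_force: [-0.5, -0.6, -3.5]
grip_width: 31.2
```

```bash
python3 - <<'E'
from h import *
go((465.7,-127.5,83))
E
```

```text
t 47.7167 tcp [ 465.  -126.1   91.7] w 31.2 F [-0.5 -0.6 -3.5] q [-0.4   0.39  1.76 -0.03  1.02 -0.38]
yaw of jaw -0.16 x [-0.0305 -0.0169 -0.9994]
(465.7, -127.5, 83) -> [0.0087 0.001  0.0013]
```

Request:
{"name": "step_arm", "arguments": {"targets": [[[0.002,0.001,0.001,0],[0.004,0.001,0.001,0],[0.006,0.001,0.001,0],[0.007,0.001,0.001,0],[0.007,0.001,0.001,0]]]}}

```text
time: 48.13
tool_pos: [466.0, -127.2, 85.1]
tcp_rot: [-1.042, 1.536, -2.616]
contact_force: [-0.7, -0.1, -2.4]
grip_width: 31.1
```

Request:
{"name": "step_arm", "arguments": {"targets": [[[0.001,0,0,0],[0.002,0,0,0],[0.002,0,0,0],[0.002,0,0,0],[0.002,0,0,0]]]}}

```text
time: 48.55
tool_pos: [466.1, -127.4, 83.3]
tcp_rot: [-1.031, 1.537, -2.604]
contact_force: [0.8, -0.3, -3.2]
grip_width: 31.4
```

Request:
{"name": "step_arm", "arguments": {"targets": [[[0.001,0,0,0],[0.002,0,0,0],[0.002,0,0,0],[0.002,0,0,0],[0.002,0,0,0]]]}}

```text
time: 48.97
tool_pos: [466.5, -127.8, 83.2]
tcp_rot: [-0.968, 1.538, -2.542]
contact_force: [-4.1, 1.0, 13.5]
grip_width: 31.1
```

Request:
{"name": "step_arm", "arguments": {"targets": [[[0,0,0,0],[0,0,0,0],[0,0,0,0],[0,0,0,0],[0,0,0,0]]], "jaw": 0.42}}

```text
time: 49.38
tool_pos: [466.5, -127.9, 83.0]
tcp_rot: [-0.974, 1.537, -2.547]
contact_force: [-0.3, 0.8, 0.8]
grip_width: 52.6
```

Request:
{"name": "step_arm", "arguments": {"targets": [[[-0.01,0,0,0],[-0.04,0,0,0],[-0.08,0,0,0],[-0.12,0,0,0],[-0.15,0,0,0]]]}}

```text
time: 49.8
tool_pos: [471.2, -125.2, 235.9]
tcp_rot: [-0.905, 1.539, -2.478]
contact_force: [1.3, -0.8, 0.7]
grip_width: 53.5
```

Request:
{"name": "step_arm", "arguments": {"targets": [[[0,-0.02,0,0],[-0.01,-0.05,0,0],[-0.02,-0.07,0,0],[-0.02,-0.08,0,0],[-0.02,-0.08,0,0]]]}}

```text
time: 50.22
tool_pos: [390.8, -124.6, 258.4]
tcp_rot: [-0.864, 1.539, -2.438]
contact_force: [0.9, 0.4, -0.4]
grip_width: 53.3
```

```bash
python3 - <<'E'
from h import *
st(); a=cap('scene','s12'); 
cv2.imwrite('pics/s12b.png',cv2.resize(a['color'][:,:,::-1],(800,600),interpolation=cv2.INTER_CUBIC)[150:450,:560])
P=cloud(a); P0=cloud(load('s0'))
for n,xy in(('white',(467,-126)),('amber',(458.5,-32.4)),('can',(453.4,60.7))):
    for T,t in((P,'now'),(P0,'start')):
        k=(np.hypot(T[...,0]-xy[0],T[...,1]-xy[1])<30)&(T[...,2]>141)&(T[...,2]<160); q=T[k]
        if len(q): print(n,t,len(q),((q.min(0)+q.max(0))/2).round(1),q.mean(0).round(1),np.ptp(q,axis=0).round(1))
E
```

```text
t 50.2167 tcp [ 390.8 -124.6  258.4] w 53.3 F [ 0.9  0.4 -0.4] q [-0.47  0.09  1.66 -0.03  1.41 -0.46]
yaw of jaw -0.2 x [-0.0239 -0.0203 -0.9995]
white now 120 [ 465.6 -135.1  145.5] [ 467.6 -133.9  146.9] [35.7 32.1  8.7]
white start 122 [ 467.2 -131.1  145.6] [ 469.3 -129.7  147. ] [32.2 33.3  8.8]
amber now 153 [458.7 -35.8 147.9] [461.8 -33.9 149.6] [33.3 31.1 13.6]
amber start 154 [458.7 -34.7 147.9] [461.6 -32.3 149.6] [33.8 33.3 13.2]
can now 195 [454.9  60.9 149.4] [458.   62.8 152.2] [31.8 31.5 16.7]
can start 196 [454.2  61.  149.4] [458.   62.8 152.2] [35.  31.  16.6]
```

View pics/s12b.png

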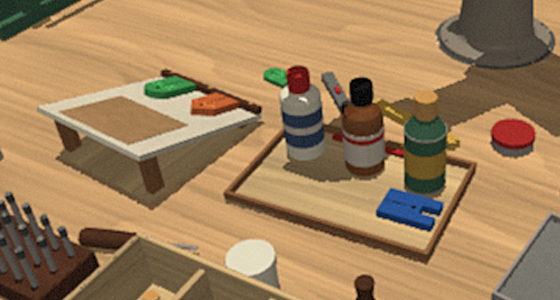

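Everything is upright and in place, with the bottles 2–4 mm from where they started. Handing in.

```bash
python3 -c "
from plant import bot
print(bot.close_job())"
```

```text
the job is handed in; nothing more can be done
None
```

The job is done and was handed in at about 50 s, with no verdict reported. The white and amber bottles went onto the tray. The orange (left) and green (right) templates then went onto the board, and both bottles went back to their places. The oil can and the blue template were not touched.

**Last checks:**
- **Templates:** The pictures show both flat, side by side, shaped ends uphill and butts at the cleat. I felt about 9–11 N of contact against the cleat as each was seated. Fitted tilts were 0.290 rad for orange and 0.296 rad for green, against the board's 0.30.
- **Bottles:** Both stand upright. Compared with the start, amber is within about 2 mm and white about 4 mm off (mostly in y). I left white as it was. The can has not moved.

**What disagreed:**
- **Fingertips:** They really sit about 38 mm above the reported TCP. My first grasp of the white bottle closed on air above its cap, and I allowed for this offset afterwards.
- **Orange fit:** A second tilt fit, made after the green was placed, was useless (fit scatter 16 mm), probably because brown cleat pixels got into it. The picture taken then still showed the orange template in place.

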